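# Draw the covered fuse with the insulated tongs

## Robot

A 6-joint arm with a two-finger parallel gripper is mounted at the origin on the work surface. World frame = base frame: x ahead of the robot, y to its left, z up, the work surface at z = 0. Lengths are in m, angles in rad, forces in N, time in s.
With the tool pointing down it reaches from about 0.225 to 0.875 m from the base axis. Payload 3.4 kg.
Tool frame: the origin (TCP) lies between the finger pads; the fingertips stand 11 mm ahead of it and the grasp point (between the pads) lies 8 mm behind it; z points along the fingers, y is the direction in which the jaws open and shut (so a half turn about z gives the same grasp; the last joint's range is limited). The gripper opens to 85 mm and grips with 20 to 120 N. Pads are 22 mm wide; open, the fingers measure 114 mm over their backs; the gripper's body (76 mm by 85 mm) begins 54 mm behind the grasp point. The pads swing forward as they close: fully open they stand 13 mm farther back than shut.
Start: joints at [-1.24, 0.276, 1.505, -0, 1.361, -0.121], TCP at [0.251, -0.517, 0.242] pointing down, gripper open.
Joint ranges: [-2.89, 2.89], [-0.75, 2.08], [0.22, 2.7], [-1.18, 4.32], [0.11, 2.71], [-2.7, 2.7]. Speed limits (rad/s): [2.57, 2.57, 3.14, 3.14, 3.14, 3.14].

## Interface

Orientations are given as a unit quaternion [w, x, y, z].
In Python, from rig import manip gives the robot as it stands. The module is installed in compiled form; this text tells all that it offers.
- The arm moves only by the tool move_arm, never from a script. Its argument "series" is a list that holds one entry, the list of rows, each a list of 7 numbers: the shift along the world's x, y, z in m, then the turn, a rotation vector about the world's x, y, z in rad, then the finger opening in m, from 0 to 0.0854. A call has 1 to 20 rows; each row shifts and turns the commanded pose from where the row before left it; what a row does not reach is not made up. A row lasts 1/12 s, in which the tool goes at most 41.7 mm and 7.16 degrees, less where a joint would pass 70% of its speed; a pose out of reach is approached as far as the arm can. A call with a gripper value outside its range is refused whole. The fingers move at their own pace and stop on an object; "newtons" is the grip in N (left out, the last holds). Time passes only in rows, so rows that do not move let the fingers close. It gives the time, the measured TCP pose, the force and the opening at its end, in the units of the state.
- manip.get_state(): the state, without advancing time (a new reading comes with each control period).
- manip.get_image(name): name is "side" or "top" or "wrist"; returns a dict with "color" (400x640x3 uint8, red, green, blue), "fx", "fy", "cx", "cy" (pixels), "R" (3x3) and "t" (3): a world point X has camera coordinates R X + t; the wrist camera has in their place "tool_from_camera" (4x4, takes a point from camera to tool coordinates, whose origin is the TCP and whose axes are the flange's). Camera axes: x right, y down, z forward; pixel columns grow to the right and rows downward; lengths in m; the calibration is good to about 2 mm. A picture is of the moment at which its call begins: read the wrist's pose just before it. There is no depth.
- manip.sign_off(): hands the job in, once; it reports no verdict.
The state is a dict: "clock": time; "qpos": joint angles; "qd": joint speeds; "effort": joint torques, N m; "position": TCP position; "ee_rot": TCP orientation; "contact_force": force on the tool from outside, world axes, zero at the start; "moment": the same for the moment, N m; "width": finger opening in m.
Only numpy, scipy, OpenCV 4.12 (cv2) and the standard library are available. Lean on these libraries where they do the work, as an engineer would, in place of code of your own. Each camera call takes 0.05 s, during which the arm holds its last target.

## Task

One of the two fuse holders is covered by a loose yellow guard. Take the guard off and stand it upright on one of its narrow edges on the bench, then grip the orange insulated tongs, close them on the fuse that was under the guard, draw it out and hold it up, at least 15 cm above the bench. Only the tongs may touch that fuse, leave the other fuse and the other things where they are, and finish while still holding the fuse up in the tongs.

Things in the scene. Friction and masses are not known exactly. Their poses are not given: they have to be found in the camera images.
- holder: the fuse holder with the guard; fixed black block 60 (x) by 104 (y) by 26 mm high; origin at the centre of its underside on the bench, z up. A socket 25 mm wide, 14 mm deep in its centre takes the fuse. Two grey posts (40 mm long in x, 8 mm thick, centred at y = +47 and -47 mm, 86 mm free between them) rise to 74 mm and carry the guard; the +x and -x sides are open
- holder2: the other fuse holder, same make, no guard on it; leave alone, with its fuse. Origin and axes as the first
- guard_center (a point): centre of the guard, a yellow flat rigid box with black slots on its top face, 62 (its x) by 104 (its y) by 24 mm thick (its z), 130 g, loose. At the start it lies flat across the posts of the holder, its middle 86 mm above the bench, its axes along those of the holder. It stands by itself on any of its narrow (24 mm thick) edges.
- fuse_center (a point): centre of the covered fuse: white cylinder with brass ends, 22 mm diameter, 58 mm long (its z is the long axis), about 50 g, standing loose and upright in the socket of the holder; its centre starts 41 mm above the bench, its top at 70 mm (44 mm stick out of the block)
- fuse2_center (a point): centre of the fuse in the other holder, same size; must stay in its socket
- tongs_grip (a point): middle of the tongs between the two black rubber sleeves, half-way up. Orange sprung tongs lie on their side, 26 mm high: two upright strips joined by a dark round hinge (32 mm wide) 95 mm behind this point, tips 116 mm ahead. Site x points to the tips, z up. The sleeves reach 40 mm ahead of and behind this point; across them the open tongs measure 55 mm
- tongs_tip (a point): the middle between the tip pads of the open tongs, half-way up, 102 mm ahead of tongs_grip; fixed to the left strip, so it drifts up to 12 mm as the tongs close. Each pad is 28 mm long and 26 mm high; open, the free gap between them is 40 mm and they measure 60 mm over their outsides
- jaw (a joint): hinge of the tongs: 0 fully open, about 0.1 rad when closed on a fuse, 0.2 fully closed. A spring holds them open: squeezing the sleeves with 2.5 N starts closing them, about 4 N brings the tips onto a fuse (sleeves then 46 mm across), 12 to 20 N there is a firm hold. Gripped to 51 mm across they can be carried, still open
- screwdriver_grip (a point): blue screwdriver lying on the bench, leave alone
- jar: clear jar with a blue lid, 56 mm wide, 75 mm high, origin under its centre; leave alone
- adapter: white flat network adapter, 75 by 115 by 30 mm, origin under its centre; leave alone
- spare_box: small cardboard box 70 by 90 by 50 mm, origin under its centre; leave alone
- fuse: the covered fuse again, origin at the centre of its lower end
- tongs: the tongs again (left strip), origin on the bench 5 mm behind tongs_grip; 100 g with both strips
- guard: the guard again, origin at the centre of its large face without slots (lower face at the start), 12 mm from its centre
Mind the look-alikes: they are no part of the job. Leave any pink or turquoise look-alike of the guard alone.

How it is judged:
By the outcome, as a careful person would: the job done as asked, in the order asked, and still so for the second after the job is handed in, while the arm keeps its last pose, push and grip.
It also fails if it takes over 61 s, if anything falls off the work surface, if the arm or the gripper's body presses on something with over 40 N, if the wrist force passes 120 N, or if a joint passes its speed limit or range.

## Working session

There is one attempt and no reset: what is moved stays moved. The work goes in short steps, Python scripts to look and compute and a tool call to move; the robot and the scene stay as the last step left them, time stands still between calls to the robot, and variables do not carry over. Pictures are saved under pics/ and viewed, and the job is handed in when it is done.

Besides the shell and the picture viewer there is one more tool, called after ">>>" as name(argument=value, ...), one argument or row to a line, values as JSON. move_arm: Moves the arm, as the interface text tells. Its arguments: {"type":"object","properties":{"series":{"type":"array"},"newtons":{"type":"number"}},"required":["series"]}

```bash
mkdir -p pics; cat > h.py <<'E'
import numpy as np, cv2
from rig import manip
def snap(n,f):
    s=manip.get_state(); im=manip.get_image(n)
    cv2.imwrite('pics/'+f+'.png',im['color'][:,:,::-1]); return s,im
E
python3 - <<'E'
from h import *
for n in ['side','top','wrist']:
    s,im=snap(n,n+'0'); print(n,im['fx'],im['fy'],im['cx'],im['cy'])
    print(im.get('R'),im.get('t'),im.get('tool_from_camera'))
print(s)
E
```

```text
side 414.16394878317675 414.16394878317675 321.39265217951333 192.84959664483188
[[-0.90498268 -0.42544545 -0.0015878 ]
 [-0.26195311  0.56014433 -0.78588733]
 [ 0.33524159 -0.71079849 -0.61836768]] [0.52103033 0.23000448 1.15731777] None
top 480.6707123176118 480.6707123176118 317.8173949062587 201.92553457366517
[[ 2.76933492e-02 -9.99614056e-01  2.19493881e-03]
 [-9.97809818e-01 -2.77751868e-02 -6.00342022e-02]
 [ 6.00719972e-02 -5.27583367e-04 -9.98193907e-01]] [-0.02259137  0.57337419  1.66404738] None
wrist 302.51395772607844 302.51395772607844 320.5384078329656 202.23104661162657
None None [[-7.23450428e-04 -9.44930314e-01 -3.27270804e-01  8.35902617e-02]
 [ 9.99999518e-01 -9.00957341e-04  3.90782867e-04 -3.68170630e-05]
 [-6.64119610e-04 -3.27270364e-01  9.44930510e-01 -1.32307516e-01]
 [ 0.00000000e+00  0.00000000e+00  0.00000000e+00  1.00000000e+00]]
{'clock': 0.1, 'qpos': array([-1.24002002e+00,  2.76538773e-01,  1.50603613e+00, -3.22946949e-05,
        1.36072348e+00, -1.20994400e-01]), 'qd': array([-0.00105743, -0.00185232, -0.00098342,  0.002037  , -0.00013816,
        0.00019042]), 'effort': array([ 1.45869770e-03, -4.17700410e+01, -2.46404654e+01, -1.56608808e-04,
        5.82120076e-03,  1.71531372e-05]), 'position': array([ 0.25085383, -0.5168659 ,  0.24151041]), 'ee_rot': array([-8.46526597e-04,  9.74595085e-01,  2.23972526e-01, -1.04996801e-04]), 'contact_force': array([-0.14764135, -0.36834635, -0.19052544]), 'moment': array([0.06704443, 0.01572504, 0.04218223]), 'width': 0.0855051405776576}
```

View pics/side0.png

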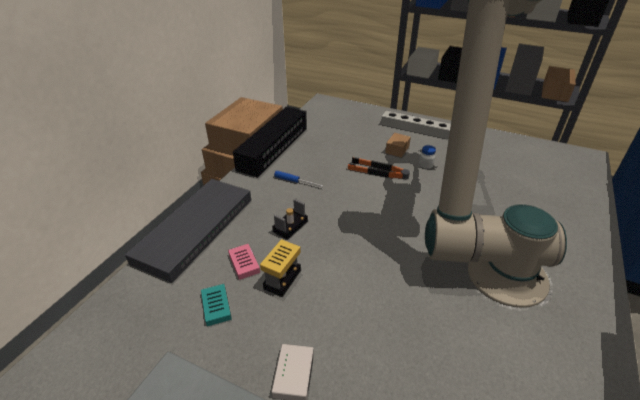

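View pics/top0.png

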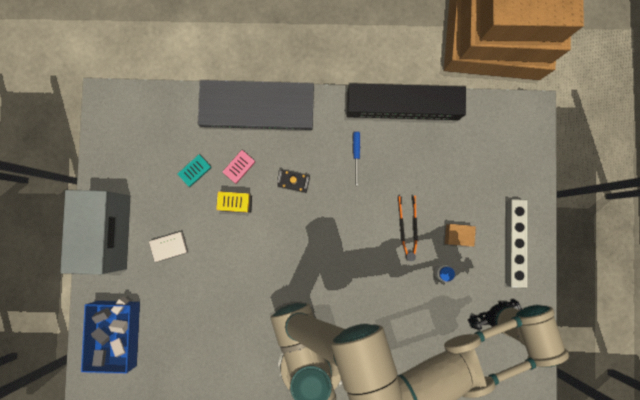

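View pics/wrist0.png

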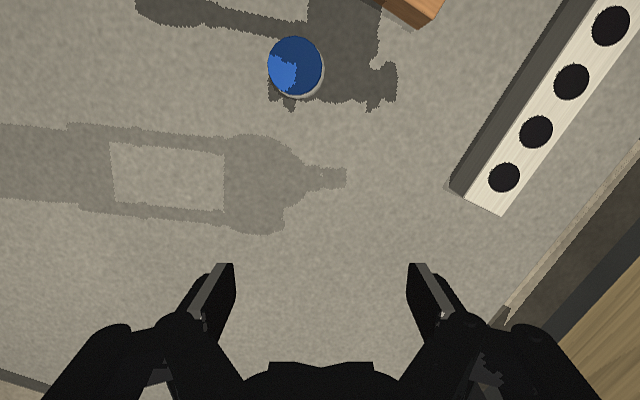

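The side view shows the yellow guard on its posts (281,258), the bare holder with its fuse (290,218), pink (244,261) and turquoise (216,304) look-alikes, and the tongs (380,168). In the top view the guard is at (233,201) and the tongs run from hinge (410,257) to tips (400-414,196).

```bash
cat >> h.py <<'E'
from scipy.spatial.transform import Rotation as Ro
def camRT(im,s=None):
    if 'R' in im: return np.array(im['R']),np.array(im['t'])
    q=s['ee_rot']; Rt=Ro.from_quat([q[1],q[2],q[3],q[0]]).as_matrix()
    T=np.array(im['tool_from_camera']); Rw=Rt@T[:3,:3]; c=Rt@T[:3,3]+s['position']
    return Rw.T,-Rw.T@c
def ray(im,uv,s=None):
    R,t=camRT(im,s); d=R.T@np.array([(uv[0]-im['cx'])/im['fx'],(uv[1]-im['cy'])/im['fy'],1]); return -R.T@t,d
def at(im,uv,z,s=None):
    c,d=ray(im,uv,s); return c+d*(z-c[2])/d[2]
def tri(*rs):
    A=0;b=0
    for c,d in rs:
        d=d/np.linalg.norm(d);P=np.eye(3)-np.outer(d,d);A=A+P;b=b+P@c
    return np.linalg.solve(A,b)
def proj(im,X,s=None):
    R,t=camRT(im,s);p=R@np.array(X)+t;return [im['fx']*p[0]/p[2]+im['cx'],im['fy']*p[1]/p[2]+im['cy']]
def crop(im,x0,y0,x1,y1,k,f):
    cv2.imwrite('pics/'+f+'.png',cv2.resize(im['color'][y0:y1,x0:x1,::-1],None,fx=k,fy=k,interpolation=cv2.INTER_CUBIC))
E
python3 - <<'E'
from h import *
s,im=snap('top','t1'); crop(im,170,140,320,220,5,'t1a'); crop(im,370,180,490,290,5,'t1b')
def blob(im,lo,hi,box):
    h=cv2.cvtColor(im['color'],cv2.COLOR_RGB2HSV); m=cv2.inRange(h,lo,hi); M=np.zeros_like(m); x0,y0,x1,y1=box; M[y0:y1,x0:x1]=m[y0:y1,x0:x1]
    c=max(cv2.findContours(M,0,2)[0],key=cv2.contourArea); r=cv2.minAreaRect(c); return r,cv2.boxPoints(r)
r,b=blob(im,(22,120,80),(35,255,255),(200,180,260,220)); print('guard top',r)
for p in b: print(at(im,p,0.098).round(4))
print(at(im,r[0],.098))
r1=ray(im,r[0])
s,sd=snap('side','s1'); r,b=blob(sd,(22,120,80),(35,255,255),(250,230,310,290)); print('side',r)
crop(sd,190,180,330,320,5,'s1a');crop(sd,330,110,450,200,5,'s1b')
for n,uv in dict(fuse2=(293,180),hinge=(410,257),tipL=(400,197),tipR=(414,197),jar=(446,273),sp=(461,235),pink=(239,166),turq=(194,170),adapter=(168,246)).items(): print(n,at(im,uv,.02).round(3))
E
```

```text
guard top ((232.62643432617188, 201.35586547851562), (32.596012115478516, 19.327518463134766), 4.39870548248291)
[0.5334 0.3323 0.098 ]
[0.5978 0.3299 0.098 ]
[0.5925 0.2214 0.098 ]
[0.5281 0.224  0.098 ]
[0.56292963 0.27687494 0.098     ]
side ((268.3800048828125, 260.65997314453125), (6.222539901733398, 11.596551895141602), 81.8698959350586)
fuse2 [0.648 0.082 0.02 ]
hinge [ 0.391 -0.332  0.02 ]
tipL [ 0.599 -0.293  0.02 ]
tipR [ 0.6   -0.342  0.02 ]
jar [ 0.339 -0.457  0.02 ]
sp [ 0.472 -0.508  0.02 ]
pink [0.692 0.273 0.02 ]
turq [0.674 0.43  0.02 ]
adapter [0.406 0.509 0.02 ]
```

View pics/t1a.png

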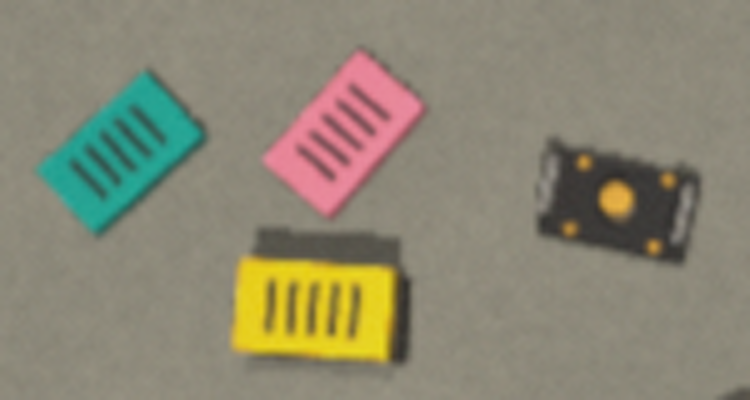

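View pics/t1b.png

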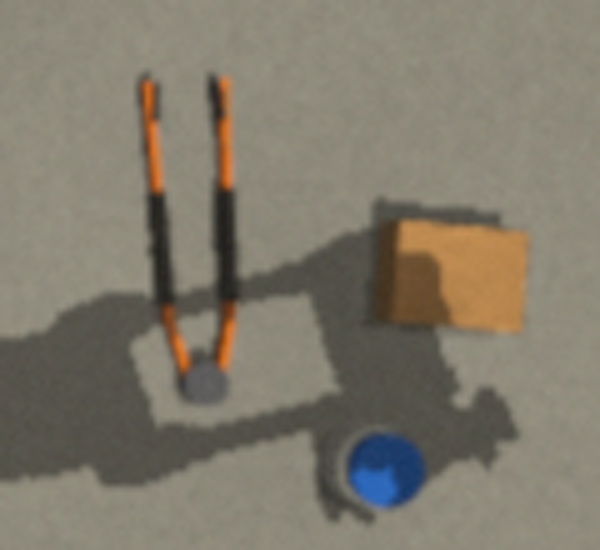

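View pics/s1a.png

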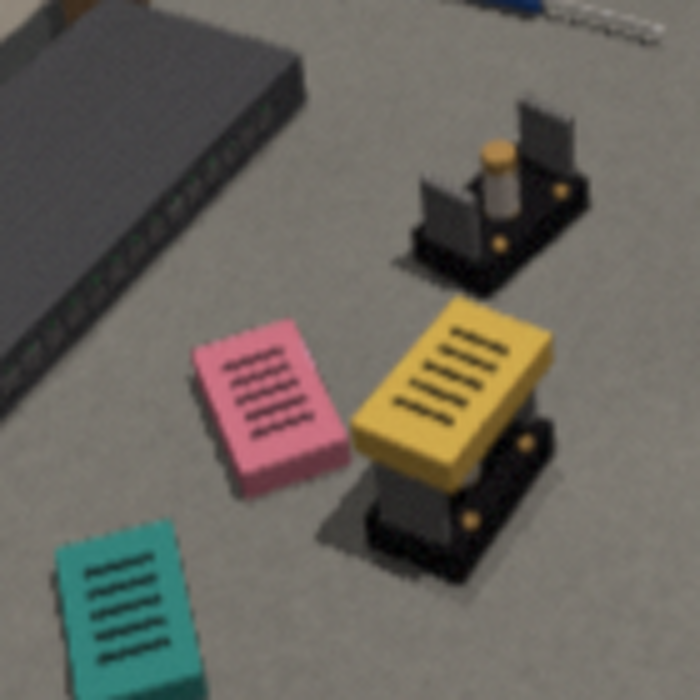

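View pics/s1b.png

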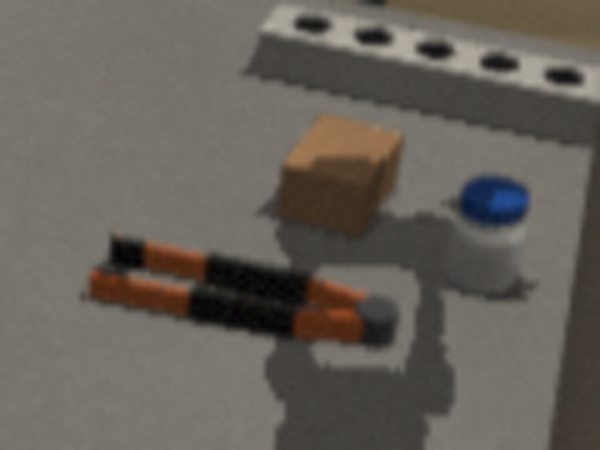

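The only yellow flat box is the one at top (233,201); it sits on posts and the fuse shows beneath it, so it is the guard. The pink and turquoise boxes lie flat on the bench. I'll move near it for a wrist view.

>>> move_arm(
  series=[
    [[0.0145, 0.037, 0, 0, 0, 0.054, 0.085], [0.0145, 0.037, 0, 0, 0, 0.054, 0.085], [0.0145, 0.037, 0, 0, 0, 0.054, 0.085], [0.0145, 0.037, 0, 0, 0, 0.054, 0.085], [0.0145, 0.037, 0, 0, 0, 0.054, 0.085], [0.0145, 0.037, 0, 0, 0, 0.054, 0.085], [0.0145, 0.037, 0, 0, 0, 0.054, 0.085], [0.0145, 0.037, 0, 0, 0, 0.054, 0.085], [0.0145, 0.037, 0, 0, 0, 0.054, 0.085], [0.0145, 0.037, 0, 0, 0, 0.054, 0.085], [0.0145, 0.037, 0, 0, 0, 0.054, 0.085], [0.0145, 0.037, 0, 0, 0, 0.054, 0.085], [0.0145, 0.037, 0, 0, 0, 0.054, 0.085], [0.0145, 0.037, 0, 0, 0, 0.054, 0.085], [0.0145, 0.037, 0, 0, 0, 0.054, 0.085], [0.0145, 0.037, 0, 0, 0, 0.054, 0.085], [0.0145, 0.037, 0, 0, 0, 0.054, 0.085], [0.0145, 0.037, 0, 0, 0, 0.054, 0.085], [0.0145, 0.037, 0, 0, 0, 0.054, 0.085], [0.0145, 0.037, 0, 0, 0, 0.054, 0.085]],
  ],
)

```text
clock: 1.92
position: [0.5413, 0.2247, 0.2423]
ee_rot: [0.0, 0.72, 0.694, -0.0]
contact_force: [0.7, -0.2, 0.1]
width: 0.0853
```

```bash
python3 - <<'E'
from h import *
s,im=snap('wrist','w1'); print(s)
E
```

```text
{'clock': 1.9167, 'qpos': array([ 2.75011078e-01,  2.92588184e-01,  1.48102838e+00, -2.70355269e-04,
        1.36794237e+00,  3.10923778e-01]), 'qd': array([ 0.67406438,  0.49313591, -0.70164281, -0.00885815,  0.19927179,
        0.03297904]), 'effort': array([-1.19716052e+00, -4.58115363e+01, -2.23071223e+01,  2.84646945e-01,
        2.72961915e-02,  4.71608611e-03]), 'position': array([0.54125042, 0.22473199, 0.24225293]), 'ee_rot': array([ 1.24646453e-04,  7.19670249e-01,  6.94316005e-01, -4.77391723e-05]), 'contact_force': array([ 0.68630993, -0.24007803,  0.05703419]), 'moment': array([-0.07809826,  0.00646702, -0.03596035]), 'width': 0.08529234323790677}
```

View pics/w1.png

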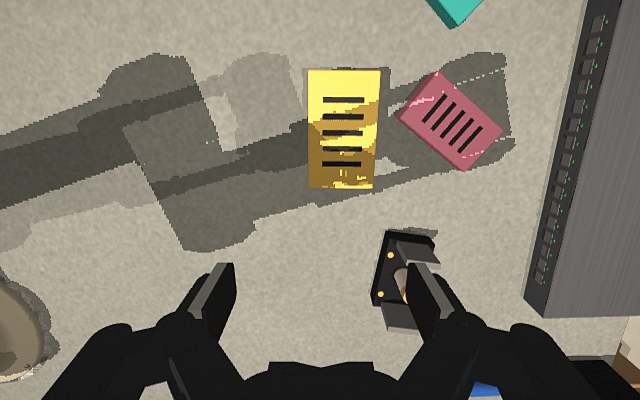

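The wrist view shows the guard at (343,128), the pink box at (450,120) and holder2 at (405,280). Next I test the sideways tilt in the air and take a second view.

>>> move_arm(
  series=[
    [[0, 0, 0.01, 0.12, 0, 0, 0.085], [0, 0, 0.01, 0.12, 0, 0, 0.085], [0, 0, 0.01, 0.12, 0, 0, 0.085], [0, 0, 0.01, 0.12, 0, 0, 0.085], [0, 0, 0, 0.12, 0, 0, 0.085], [0, 0, 0, 0.12, 0, 0, 0.085], [0, 0, 0, 0, 0, 0, 0.085]],
  ],
)

```text
clock: 2.55
position: [0.5406, 0.2191, 0.279]
ee_rot: [-0.256, 0.677, 0.646, 0.243]
contact_force: [-0.1, -1.1, -1.3]
width: 0.0853
```

```bash
python3 - <<'E'
from h import *
s=manip.get_state(); print(s['qpos'],s['position'],s['ee_rot'],s['qd'].round(2))
E
```

```text
[-0.15497456  0.25963439  1.66043682  0.72158708  1.40964802 -0.29801936] [0.54060876 0.21906828 0.27898597] [-0.25563172  0.67726289  0.64568869  0.24300928] [ 0.07 -0.02 -0.06 -0.09  0.    0.14]
```

>>> move_arm(
  series=[
    [[0.0, -0.005, 0.0, -0.12, 0, 0, 0.085], [0, -0.005, 0, -0.12, 0, 0, 0.085], [0, -0.005, 0, -0.12, 0, 0, 0.085], [0, -0.005, 0, -0.12, 0, 0, 0.085], [0, -0.005, 0, -0.12, 0, 0, 0.085], [0, 0, 0, -0.12, 0, 0, 0.085], [0, 0, 0, 0, 0, 0, 0.085], [0, 0, 0, 0, 0, 0, 0.085]],
  ],
)

```text
clock: 3.22
position: [0.5408, 0.2002, 0.2829]
ee_rot: [0.0, 0.719, 0.695, 0.001]
contact_force: [1.0, -0.5, -0.2]
width: 0.0849
```

```bash
python3 - <<'E'
from h import *
s,im=snap('wrist','w2'); print(s['position'],s['ee_rot'],s['qpos'])
def blob(im,box):
    h=cv2.cvtColor(im['color'],cv2.COLOR_RGB2HSV); m=cv2.inRange(h,(20,110,90),(36,255,255)); M=np.zeros_like(m); x0,y0,x1,y1=box; M[y0:y1,x0:x1]=m[y0:y1,x0:x1]
    M=cv2.morphologyEx(M,cv2.MORPH_CLOSE,np.ones((9,9)))
    c=max(cv2.findContours(M,0,2)[0],key=cv2.contourArea); r=cv2.minAreaRect(c); return r,cv2.boxPoints(r)
r,b=blob(im,(200,20,500,300)); print(r,b)
for p in b: print(at(im,p,.098,s).round(4))
print(at(im,r[0],.098,s))
t=manip.get_image('top'); rt,_=blob(t,(200,180,260,220)); print(rt, tri(ray(im,r[0],s),ray(t,rt[0])))
E
```

```text
[0.54076178 0.20017511 0.28289336] [3.31789977e-04 7.19255036e-01 6.94745528e-01 8.56488566e-04] [2.33696953e-01 2.57958740e-01 1.43015074e+00 3.03497298e-04
 1.45167105e+00 2.68324587e-01]
((340.5, 100.5), (109.0, 65.0), 90.0) [[308.  46.]
 [373.  46.]
 [373. 155.]
 [308. 155.]]
[0.5331 0.3303 0.098 ]
[0.5943 0.3282 0.098 ]
[0.5965 0.225  0.098 ]
[0.5281 0.2274 0.098 ]
[0.5630401  0.28061319 0.098     ]Traceback (most recent call last):
  File "<stdin>", line 10, in <module>
  File "<stdin>", line 6, in blob
ValueError: max() iterable argument is empty
```

View pics/w2.png

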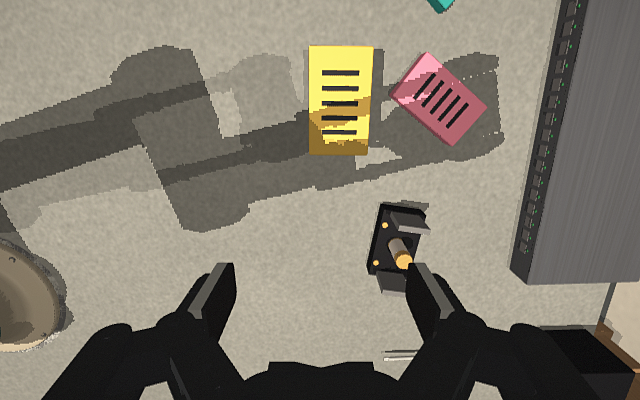

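```bash
python3 - <<'E'
from h import *
s=manip.get_state(); w=manip.get_image('wrist'); t=manip.get_image('top'); sd=manip.get_image('side')
crop(w,280,30,400,170,4,'w3')
a=(339,103);b=(232.5,201.8);c=(190+443/5,180+380/5)
print(tri(ray(w,a,s),ray(t,b)),tri(ray(w,a,s),ray(t,b),ray(sd,c)))
for p in [(309,45),(374,46),(339,103)]: print(at(w,p,.098,s).round(4))
for X in [(.563,.277,.098)]: print(proj(w,X,s),proj(t,X),proj(sd,X))
E
```

```text
[0.56101199 0.27587248 0.1057118 ] [0.56392192 0.27829543 0.09158726]
[0.5343 0.3286 0.098 ]
[0.5953 0.3253 0.098 ]
[0.5615 0.2757 0.098 ]
[np.float64(340.5229211771384), np.float64(101.58686044309405)] [np.float64(232.58968391573106), np.float64(201.33372658677183)] [np.float64(280.8809478842225), np.float64(253.97841746882807)]
```

View pics/w3.png

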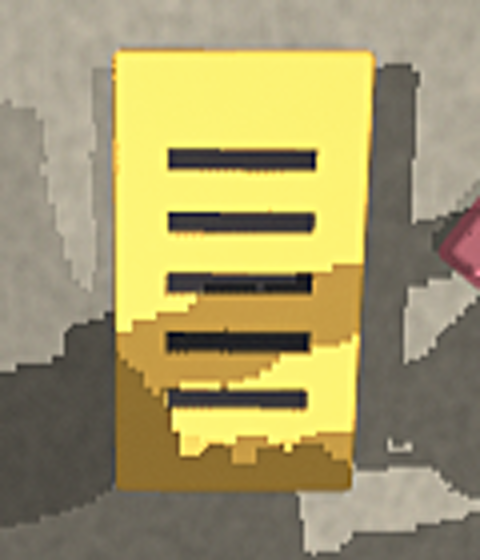

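>>> move_arm(
  series=[
    [[0.0036, 0.021, -0.02, -0.1, 0, -0.013, 0.085], [0.0036, 0.021, -0.02, -0.1, 0, 0, 0.085], [0.0036, 0.021, -0.02, -0.1, 0, 0, 0.085], [0.0036, 0.021, -0.02, -0.1, 0, 0, 0.085], [0.0036, 0.021, -0.02, -0.1, 0, 0, 0.085], [0.0036, 0.022, -0.019, 0, 0, 0, 0.085], [0, 0, 0, 0, 0, 0, 0.085], [0, 0, 0, 0, 0, 0, 0.085]],
  ],
)

```text
clock: 4.13
position: [0.5625, 0.3242, 0.1609]
ee_rot: [0.179, 0.702, 0.667, -0.173]
contact_force: [0.2, -0.5, 0.8]
width: 0.0851
```

```bash
python3 - <<'E'
from h import *
s,w=snap('wrist','w4'); print(s['qpos'].round(3),s['position'],s['ee_rot'])
q=s['ee_rot'];print(Ro.from_quat([q[1],q[2],q[3],q[0]]).as_matrix().round(3))
for X in [(.5625,.2765,.098)]: print(proj(w,X,s))
E
```

```text
[ 0.627  0.612  1.256 -0.398  1.587  0.736] [0.56249534 0.3242325  0.16087753] [ 0.17882173  0.7022648   0.66710466 -0.17267979]
[[ 0.05   0.999 -0.004]
 [ 0.875 -0.046 -0.482]
 [-0.481  0.021 -0.876]]
[np.float64(322.9442069285597), np.float64(230.10672924007528)]
```

View pics/w4.png

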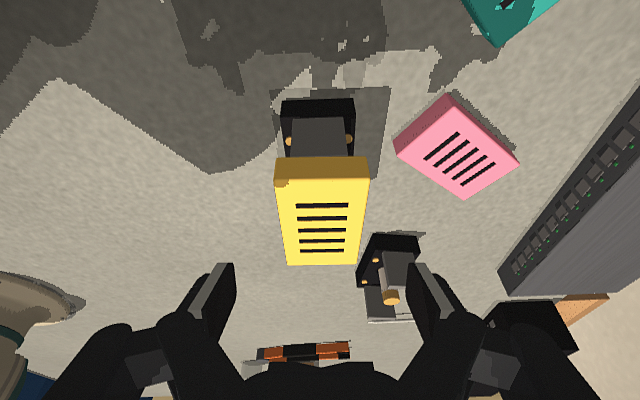

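>>> move_arm(
  series=[
    [[0, -0.011, -0.021, 0, 0.021, 0, 0.085], [0, -0.011, -0.021, 0, 0, 0, 0.085], [0, -0.011, -0.021, 0, 0, 0, 0.085], [0, -0.011, -0.021, 0, 0, 0, 0.085], [0, 0, 0, 0, 0, 0, 0.085], [0, 0, 0, 0, 0, 0, 0.04], [0, 0, 0, 0, 0, 0, 0.04], [0, 0, 0, 0, 0, 0, 0.04], [0, 0, 0, 0, 0, 0, 0.04], [0, 0, 0, 0, 0, 0, 0.04], [0, 0, 0, 0, 0, 0, 0.04], [0, 0, 0, 0, 0, 0, 0.04]],
  ],
  newtons=50,
)

```text
clock: 5.18
position: [0.5642, 0.2812, 0.0822]
ee_rot: [0.174, 0.701, 0.669, -0.176]
contact_force: [1.8, -0.0, 7.3]
width: 0.0617
```

```bash
python3 - <<'E'
from h import *
s,w=snap('wrist','w5'); print(s['qpos'].round(3),s['position'],s['width'],s['contact_force'])
q=s['ee_rot'];print(Ro.from_quat([q[1],q[2],q[3],q[0]]).as_matrix().round(3))
_,sd=snap('side','s5'); crop(sd,230,180,350,300,5,'s5a')
E
```

```text
[ 0.574  0.643  1.409 -0.411  1.405  0.755] [0.56417676 0.28121978 0.08224199] 0.06165274765946391 [ 1.75873459 -0.03852602  7.2726857 ]
[[ 0.044  0.999 -0.015]
 [ 0.877 -0.045 -0.479]
 [-0.479  0.008 -0.878]]
```

View pics/w5.png

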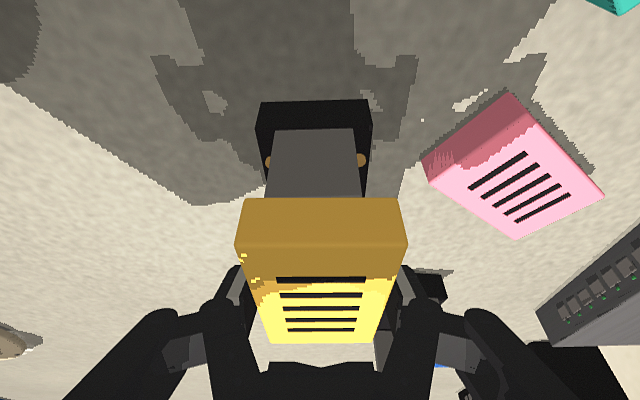

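View pics/s5a.png

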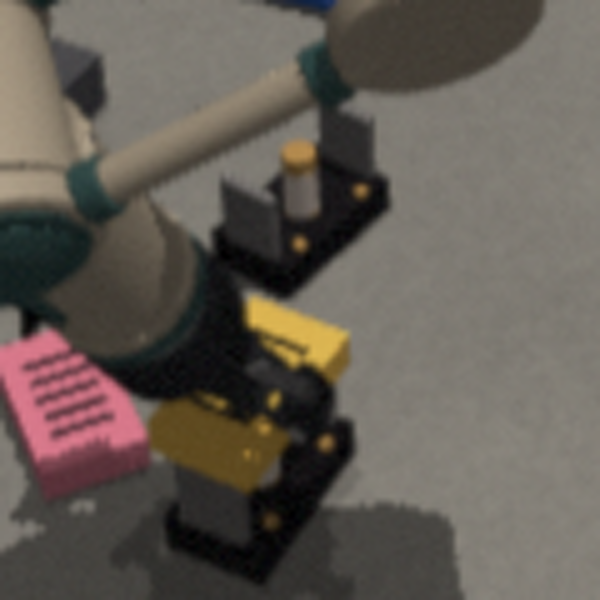

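The grip closed at 61.7 mm, with the guard held across its x faces and still on the posts. Next: lift, tilt and carry.

>>> move_arm(
  series=[
    [[0, 0, 0.015, 0, 0, 0, 0.04], [0, 0, 0.02, 0, 0, 0, 0.04], [0, 0, 0.025, 0, 0, 0, 0.04], [0, 0, 0.03, 0, 0, 0, 0.04], [0, 0, 0.03, 0, 0, 0, 0.04], [-0.008, -0.0185, 0, 0.12, -0.0054, 0, 0.04], [-0.008, -0.0185, 0, 0.12, -0.0054, 0, 0.04], [-0.008, -0.0185, 0, 0.12, -0.0054, 0, 0.04], [-0.008, -0.0185, 0, 0.12, -0.0054, 0, 0.04], [-0.008, -0.0185, 0, 0.12, -0.0054, 0, 0.04], [-0.008, -0.0185, 0, 0.12, -0.0054, 0, 0.04], [-0.008, -0.0185, 0, 0.12, -0.0054, 0, 0.04], [-0.008, -0.0185, 0, 0.12, -0.0054, 0, 0.04], [-0.008, -0.0185, 0, 0.12, -0.0054, 0, 0.04], [-0.008, -0.0185, 0, 0.12, -0.0054, 0, 0.04], [-0.008, -0.0185, 0, 0.12, -0.0054, 0, 0.04], [-0.008, -0.0185, 0, 0.12, -0.0054, 0, 0.04], [-0.008, -0.0185, 0, 0.12, -0.0054, 0, 0.04], [0, 0, 0, 0.0, 0, 0, 0.04], [0, 0, 0, 0, 0, 0, 0.04]],
  ],
)

```text
clock: 6.95
position: [0.4594, 0.0378, 0.1979]
ee_rot: [-0.349, 0.626, 0.593, 0.366]
contact_force: [0.1, -0.1, -1.3]
width: 0.0612
```

```bash
python3 - <<'E'
from h import *
s,w=snap('wrist','w6'); print(s['qpos'].round(3),s['position'],s['width'],s['contact_force'])
q=s['ee_rot'];print(Ro.from_quat([q[1],q[2],q[3],q[0]]).as_matrix().round(3))
_,sd=snap('side','s6'); _,t=snap('top','t6')
E
```

```text
[-0.681  0.425  1.93   0.783  1.591 -0.958] [0.45939405 0.03778938 0.19791137] 0.06124828482285316 [ 0.12443806 -0.11594578 -1.26864999]
[[ 0.028  0.999  0.044]
 [ 0.487 -0.052  0.872]
 [ 0.873 -0.003 -0.488]]
```

View pics/w6.png

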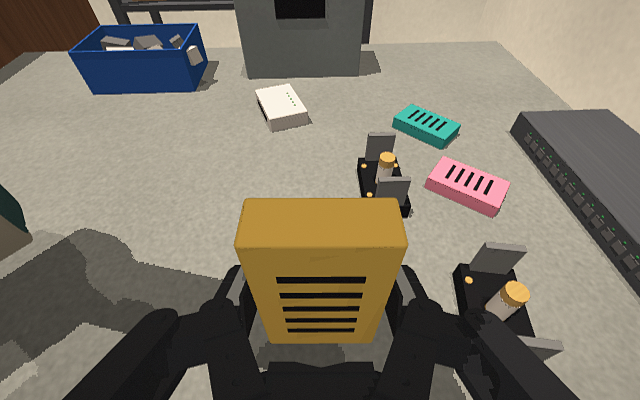

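View pics/s6.png

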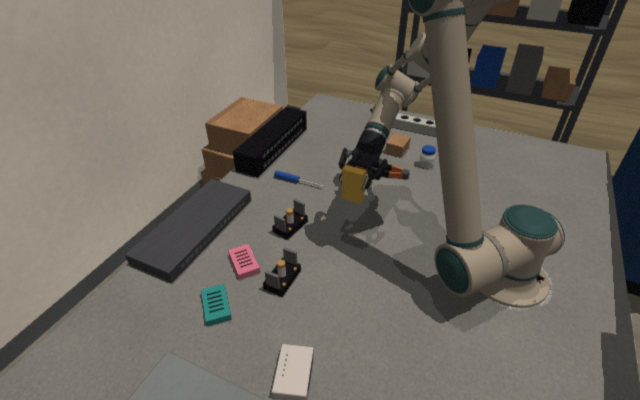

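View pics/t6.png

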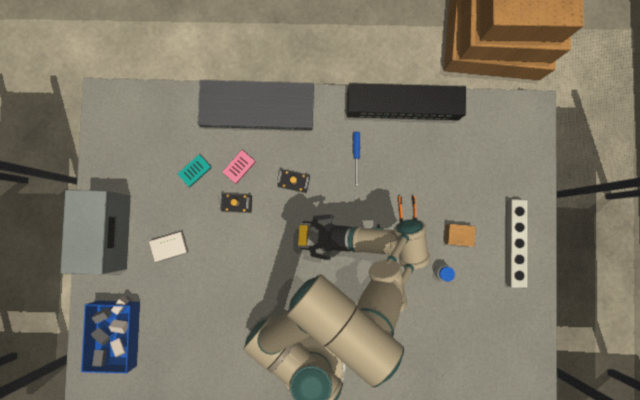

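The guard is held upright; wrist, side and top views agree, and the fuse is still in its socket at top (236,202). Lowering.

>>> move_arm(
  series=[
    [[0, 0, -0.025, 0.01, 0, 0, 0.04], [0, 0, -0.03, 0, 0, 0, 0.04], [0, 0, -0.03, 0, 0, 0, 0.04], [0, 0, -0.025, 0, 0, 0, 0.04], [0, 0, -0.02, 0, 0, 0, 0.04], [0, 0, -0.005, 0, 0, 0, 0.04], [0, 0, 0, 0, 0, 0, 0.04], [0, 0, 0, 0, 0, 0, 0.04], [0, 0, 0, 0, 0, 0, 0.04]],
  ],
)

```text
clock: 7.85
position: [0.4592, 0.0405, 0.0657]
ee_rot: [-0.351, 0.622, 0.594, 0.369]
contact_force: [-0.8, -0.1, -1.6]
width: 0.0611
```

```bash
python3 - <<'E'
from h import *
s,sd=snap('side','s7'); print(s['qpos'].round(3),s['position'],s['width'],s['contact_force'])
q=s['ee_rot'];print(Ro.from_quat([q[1],q[2],q[3],q[0]]).as_matrix().round(3))
crop(sd,320,140,440,240,6,'s7a')
E
```

```text
[-0.679  0.648  2.029  0.807  1.372 -1.194] [0.45918233 0.04051842 0.06567017] 0.06112400606698421 [-0.79644663 -0.12606715 -1.59338698]
[[ 0.022  0.999  0.042]
 [ 0.48  -0.047  0.876]
 [ 0.877  0.001 -0.48 ]]
```

View pics/s7a.png

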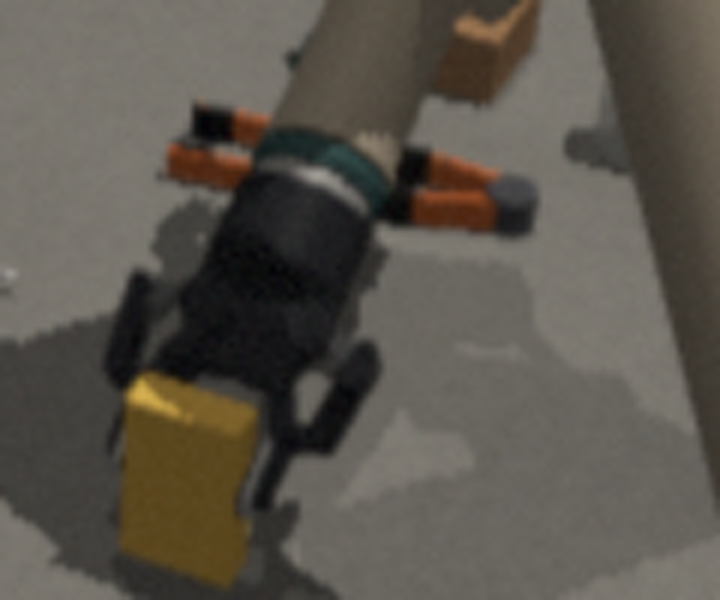

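>>> move_arm(
  series=[
    [[0, 0, -0.004, 0, 0, 0, 0.04], [0, 0, -0.002, 0, 0, 0, 0.04], [0, 0, 0, 0, 0, 0, 0.04], [0, 0, 0, 0, 0, 0, 0.04]],
  ],
)

```text
clock: 8.23
position: [0.4587, 0.0401, 0.0584]
ee_rot: [-0.352, 0.623, 0.593, 0.369]
contact_force: [-0.8, -0.1, -0.8]
width: 0.0608
```

>>> move_arm(
  series=[
    [[0, 0, -0.002, 0, 0, 0, 0.04], [0, 0, 0, 0, 0, 0, 0.04], [0, 0, 0, 0, 0, 0, 0.04]],
  ],
)

```text
clock: 8.48
position: [0.4586, 0.0401, 0.0562]
ee_rot: [-0.353, 0.623, 0.593, 0.369]
contact_force: [0.6, -0.5, -1.4]
width: 0.0612
```

>>> move_arm(
  series=[
    [[0, 0, -0.0015, 0, 0, 0, 0.04], [0, 0, 0, 0, 0, 0, 0.04], [0, 0, 0, 0, 0, 0, 0.04]],
  ],
)

```text
clock: 8.73
position: [0.4586, 0.0402, 0.0547]
ee_rot: [-0.353, 0.623, 0.593, 0.369]
contact_force: [0.1, 0.5, -1.4]
width: 0.0614
```

```bash
python3 - <<'E'
from h import *
s,w=snap('wrist','w8'); s,sd=snap('side','s8');crop(sd,320,180,400,250,9,'s8a')
from itertools import product
c=s['position']+np.array([0,-.0038,-.0047])
for z in (0,.104):
  print(z,[np.round(proj(sd,(c[0]+a,c[1]+b,z)),1) for a,b in product((-.031,.031),(-.012,.012))])
E
```

```text
0 [array([361.3, 235.3]), array([358.5, 240.3]), array([342.8, 229.5]), array([339.8, 234.3])]
0.104 [array([363.4, 209.8]), array([360.4, 214.7]), array([343.9, 204.1]), array([340.8, 208.8])]
```

View pics/s8a.png

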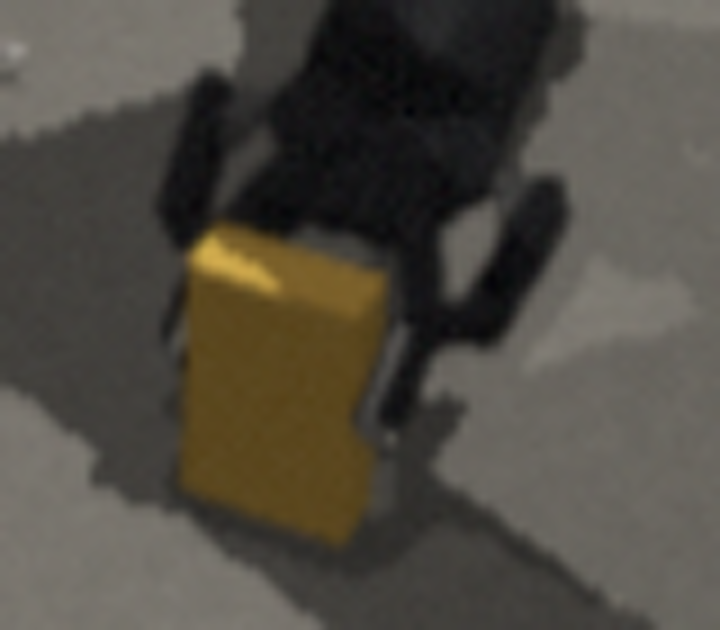

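View pics/w8.png

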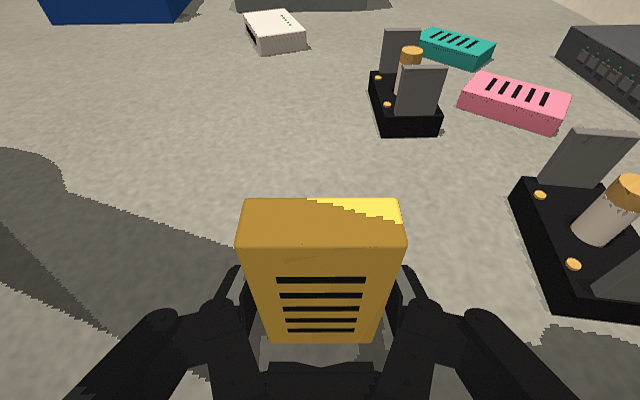

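>>> move_arm(
  series=[
    [[0, 0, -0.0015, 0, 0, 0, 0.04], [0, 0, 0, 0, 0, 0, 0.04], [0, 0, 0, 0, 0, 0, 0.04]],
  ],
)

```text
clock: 9.08
position: [0.4587, 0.0404, 0.0541]
ee_rot: [-0.353, 0.623, 0.593, 0.37]
contact_force: [-0.9, -1.9, 3.5]
width: 0.0614
```

>>> move_arm(
  series=[
    [[0, 0, -0.0015, 0, 0, 0, 0.04], [0, 0, 0, 0, 0, 0, 0.04], [0, 0, 0, 0, 0, 0, 0.04]],
  ],
)

```text
clock: 9.33
position: [0.4587, 0.0404, 0.0541]
ee_rot: [-0.353, 0.622, 0.592, 0.371]
contact_force: [-2.0, -7.2, 12.1]
width: 0.0611
```

>>> move_arm(
  series=[
    [[0, 0, 0.0015, 0, 0, 0, 0.04], [0, 0, 0, 0, 0, 0, 0.04], [0, 0, 0, 0, 0, 0, 0.085], [0, 0, 0, 0, 0, 0, 0.085], [0, 0, 0, 0, 0, 0, 0.085], [0, 0, 0, 0, 0, 0, 0.085], [0, 0, 0, 0, 0, 0, 0.085]],
  ],
)

```text
clock: 9.92
position: [0.4586, 0.0403, 0.0531]
ee_rot: [-0.353, 0.623, 0.593, 0.369]
contact_force: [0.4, -0.5, -0.0]
width: 0.0851
```

```bash
python3 - <<'E'
from h import *
s,w=snap('wrist','w9');print(s['position'],s['width'],s['contact_force'])
E
```

```text
[0.45857823 0.04025159 0.05308131] 0.08510219803636933 [ 0.37947596 -0.50590876 -0.01581558]
```

View pics/w9.png

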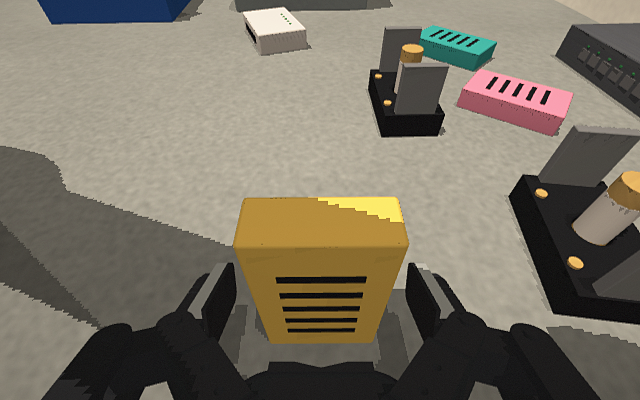

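>>> move_arm(
  series=[
    [[-0.001, -0.017, 0.0095, 0, 0, 0, 0.085], [-0.001, -0.018, 0.01, 0, 0, 0, 0.085], [-0.001, -0.02, 0.011, 0, 0, 0, 0.085], [-0.001, -0.02, 0.011, 0, 0, 0, 0.085], [-0.001, -0.02, 0.011, 0, 0, 0, 0.085], [0, -0.02, 0.02, 0, 0, 0, 0.085], [0, -0.03, 0.02, -0.12, 0, 0, 0.085], [0, -0.03, 0.02, -0.12, 0, 0, 0.085], [0, -0.03, 0.02, -0.12, 0, 0, 0.085], [0, -0.03, 0.02, -0.12, 0, 0, 0.085], [0, -0.03, 0.02, -0.12, 0, 0, 0.085], [0, -0.03, 0.02, -0.12, 0, 0, 0.085], [0, -0.03, 0.0, -0.12, 0, 0, 0.085], [0, -0.02, 0.0, -0.12, 0, 0, 0.085], [0, -0.01, 0, -0.11, 0, 0, 0.085], [0, 0, 0, 0, 0, 0, 0.085]],
  ],
)

```text
clock: 11.3
position: [0.4533, -0.3129, 0.2471]
ee_rot: [0.016, 0.715, 0.699, 0.015]
contact_force: [-0.6, 1.8, -0.3]
width: 0.0852
```

```bash
python3 - <<'E'
from h import *
s,w=snap('side','s10');print(s['position'],s['qpos'].round(3),s['contact_force'])
q=s['ee_rot'];print(Ro.from_quat([q[1],q[2],q[3],q[0]]).as_matrix().round(3))
E
```

```text
[ 0.45331331 -0.31294297  0.24705455] [-0.749  0.218  1.574  0.029  1.317 -0.733] [-0.58573823  1.83904618 -0.26687944]
[[ 0.022  0.999  0.043]
 [ 1.    -0.022 -0.002]
 [-0.001  0.043 -0.999]]
```

View pics/s10.png

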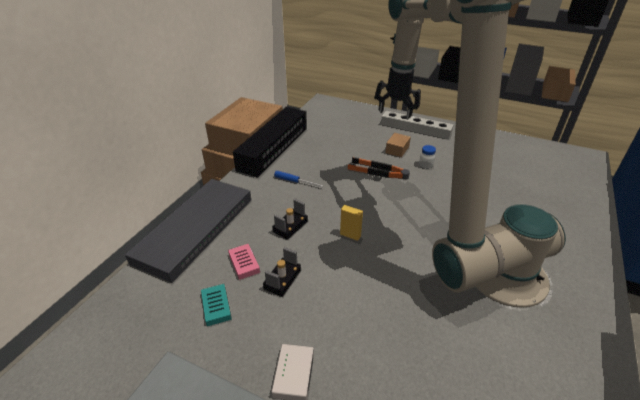

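The guard stands upright on its own at side (352,223). Turning the wrist for the tongs.

>>> move_arm(
  series=[
    [[0.0, 0, 0, 0, 0.043, 0, 0.085], [0, 0, 0, 0, 0, -0.12, 0.085], [0, 0, 0, 0, 0, -0.12, 0.085], [0, 0, 0, 0, 0, -0.12, 0.085], [0, 0, 0, 0, 0, -0.12, 0.085], [0, 0, 0, 0, 0, -0.12, 0.085], [0, 0, 0, 0, 0, -0.12, 0.085], [0, 0, 0, 0, 0, -0.12, 0.085], [0, 0, 0, 0, 0, -0.12, 0.085], [0, 0, 0, 0, 0, -0.12, 0.085], [0, 0, 0, 0, 0, -0.12, 0.085], [0, 0, 0, 0, 0, -0.12, 0.085], [0, 0, 0, 0, 0, -0.12, 0.085], [0, 0, 0, 0, 0, 0, 0.085], [0, 0, 0, 0, 0, 0, 0.085]],
  ],
)

```text
clock: 12.6
position: [0.4533, -0.3148, 0.2449]
ee_rot: [-0.002, 0.999, 0.054, -0.0]
contact_force: [0.2, 0.3, 0.0]
width: 0.0849
```

```bash
python3 - <<'E'
from h import *
s,w=snap('wrist','w11');print(s['position'],s['qpos'].round(3),s['contact_force'])
q=s['ee_rot'];print(Ro.from_quat([q[1],q[2],q[3],q[0]]).as_matrix().round(3))
_,t=snap('top','t11'); crop(t,370,180,490,290,5,'t11a')
E
```

```text
[ 0.45334577 -0.31478356  0.24492859] [-0.735  0.241  1.547  0.003  1.357  0.727] [0.23926794 0.29959082 0.04779897]
[[ 0.994  0.109 -0.001]
 [ 0.109 -0.994  0.004]
 [-0.    -0.004 -1.   ]]
```

View pics/w11.png

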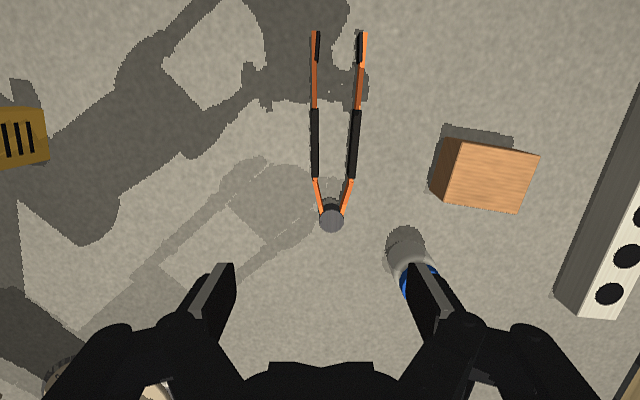

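```bash
python3 - <<'E'
from h import *
s=manip.get_state();w=manip.get_image('wrist'); crop(w,290,20,390,240,3.6,'w12')
for n,p in dict(hinge=(331,218),tl=(316,32),tr=(364,33),lst=(314,109),lsb=(315,178),rst=(357,109),rsb=(351,178)).items(): print(n,at(w,p,.026,s).round(4))
E
```

```text
hinge [ 0.3962 -0.3339  0.026 ]
tl [ 0.5994 -0.2941  0.026 ]
tr [ 0.6038 -0.3434  0.026 ]
lst [ 0.5238 -0.2997  0.026 ]
lsb [ 0.4454 -0.3088  0.026 ]
rst [ 0.529  -0.3472  0.026 ]
rsb [ 0.45   -0.3516  0.026 ]
```

View pics/w12.png

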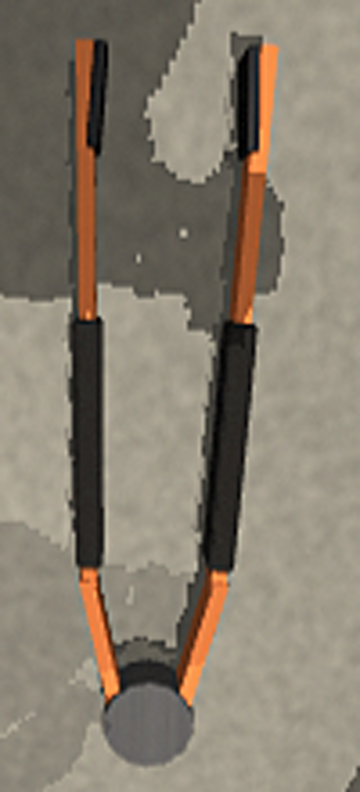

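The tongs show clearly: hinge (331,218), sleeves (314,143) and (354,143), tips (316,32) and (364,33). They are the only orange tool, with black sleeves. Grip point is about (0.487, -0.327), yaw 4.3°. Descending partway.

>>> move_arm(
  series=[
    [[0.006, -0.002, -0.03, 0, 0, -0.034, 0.085], [0.006, -0.002, -0.03, 0, 0, 0, 0.085], [0.006, -0.002, -0.03, 0, 0, 0, 0.085], [0.006, -0.002, -0.03, 0, 0, 0, 0.085], [0.005, -0.002, -0.03, 0, 0, 0, 0.085], [0.005, -0.002, -0.02, 0, 0, 0, 0.085], [0, 0, -0.015, 0, 0, 0, 0.085], [0, 0, 0, 0, 0, 0, 0.085], [0, 0, 0, 0, 0, 0, 0.085], [0, 0, 0, 0, 0, 0, 0.085]],
  ],
)

```text
clock: 13.58
position: [0.4882, -0.3273, 0.0618]
ee_rot: [-0.0, 0.999, 0.036, 0.001]
contact_force: [-0.6, -0.3, 0.4]
width: 0.0848
```

```bash
python3 - <<'E'
from h import *
s,w=snap('wrist','w13');print(s['position'],s['qpos'].round(3),s['contact_force'])
q=s['ee_rot'];print(Ro.from_quat([q[1],q[2],q[3],q[0]]).as_matrix().round(3))
E
```

```text
[ 0.48815856 -0.3272801   0.06175494] [-0.71   0.446  1.731  0.002  0.963  0.787] [-0.55698483 -0.25110627  0.39963229]
[[ 0.997  0.073  0.002]
 [ 0.073 -0.997  0.   ]
 [ 0.002 -0.    -1.   ]]
```

View pics/w13.png

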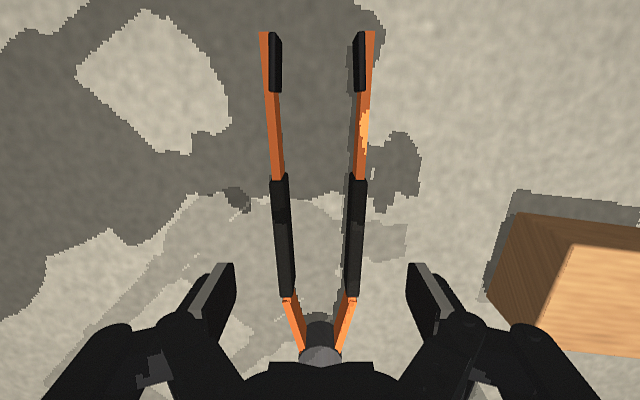

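```bash
python3 - <<'E'
from h import *
s=manip.get_state();w=manip.get_image('wrist')
P=[at(w,p,.026,s) for p in [(280,175),(287,297),(360,175),(351,297),(270,32),(369,31),(320,357)]]
print(np.round(P,4)); print(np.mean(P[:4],0), np.mean(P[4:6],0))
E
```

```text
[[ 0.5285 -0.3017  0.026 ]
 [ 0.4461 -0.3087  0.026 ]
 [ 0.5317 -0.3473  0.026 ]
 [ 0.4491 -0.3508  0.026 ]
 [ 0.6006 -0.2947  0.026 ]
 [ 0.6046 -0.3434  0.026 ]
 [ 0.3969 -0.334   0.026 ]]
[ 0.48884714 -0.32713288  0.026     ] [ 0.60260342 -0.31906782  0.026     ]
```

>>> move_arm(
  series=[
    [[0, 0, -0.02, 0, 0, 0, 0.085], [0, 0, -0.018, 0, 0, 0, 0.085], [0, 0, -0.01, 0, 0, 0, 0.085], [0, 0, 0, 0, 0, 0, 0.085], [0, 0, 0, 0, 0, 0, 0.06], [0, 0, 0, 0, 0, 0, 0.055], [0, 0, 0, 0, 0, 0, 0.051], [0, 0, 0, 0, 0, 0, 0.051], [0, 0, 0, 0, 0, 0, 0.051], [0, 0, 0, 0, 0, 0, 0.051], [0, 0, 0, 0, 0, 0, 0.051]],
  ],
  newtons=20,
)

```text
clock: 14.6
position: [0.4886, -0.3274, 0.0144]
ee_rot: [0.0, 0.999, 0.036, 0.001]
contact_force: [-0.4, 1.5, 6.3]
width: 0.0508
```

```bash
python3 - <<'E'
from h import *
s,w=snap('wrist','w14');print(s['position'],s['width'],s['contact_force'])
E
```

```text
[ 0.48858216 -0.3274496   0.01443382] 0.05079033351092324 [-0.41696121  1.53195953  6.34360064]
```

View pics/w14.png

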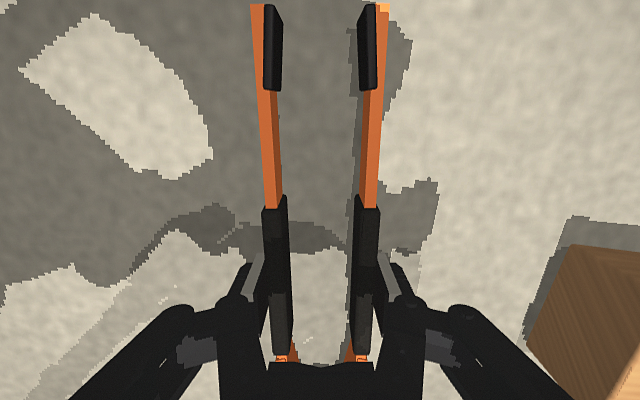

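>>> move_arm(
  series=[
    [[0, 0, 0.01, 0, 0, 0, 0.051], [0, 0, 0.015, 0, 0, 0, 0.051], [0, 0, 0.02, 0, 0, 0, 0.051], [0, 0, 0.025, 0, 0, 0, 0.051], [0, 0, 0.025, 0, 0, 0, 0.051], [0, 0, 0.025, 0, 0, 0, 0.051], [0, 0, 0.025, 0, 0, 0, 0.051], [0, 0, 0.025, 0, 0, 0, 0.051], [0, 0, 0.015, 0, 0, 0, 0.051], [0, 0, 0, 0, 0, 0, 0.051], [0, 0, 0, 0, 0, 0, 0.051]],
  ],
)

```text
clock: 15.57
position: [0.4877, -0.327, 0.1988]
ee_rot: [0.0, 0.999, 0.036, 0.001]
contact_force: [-0.7, 0.0, -1.5]
width: 0.0511
```

```bash
python3 - <<'E'
from h import *
s,w=snap('wrist','w15');print(s['position'],s['width'],s['contact_force'],s['qpos'].round(3))
_,t=snap('top','t15');crop(t,200,170,340,270,5,'t15a');_,sd=snap('side','s15');crop(sd,240,190,380,300,5.5,'s15a')
E
```

```text
[ 0.48772442 -0.32699189  0.19880326] 0.051144566733123155 [-0.7241477   0.02188421 -1.49491951] [-7.100e-01  3.200e-01  1.551e+00  1.000e-03  1.269e+00  7.880e-01]
```

View pics/w15.png

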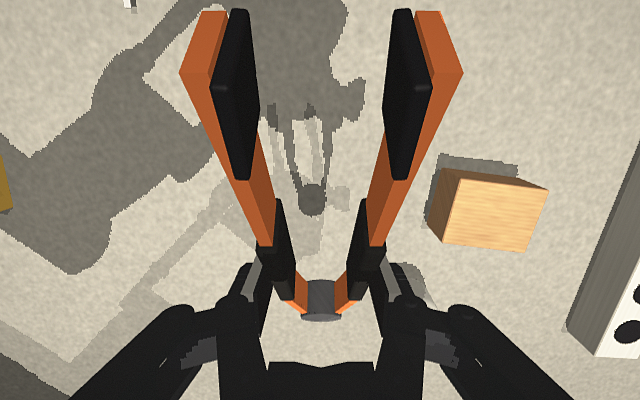

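View pics/t15a.png

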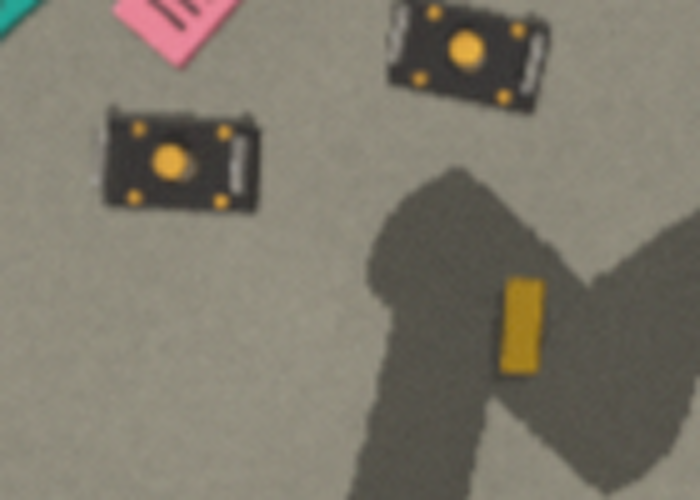

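View pics/s15a.png

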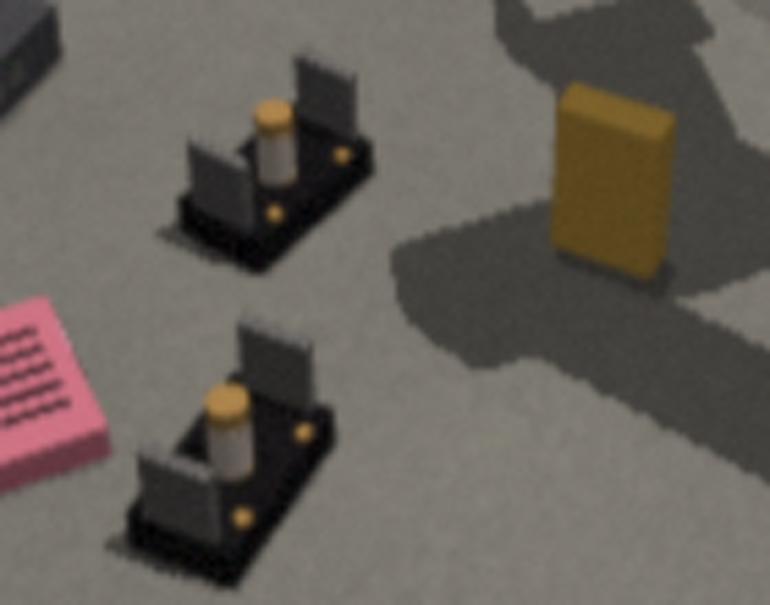

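View pics/s15.png

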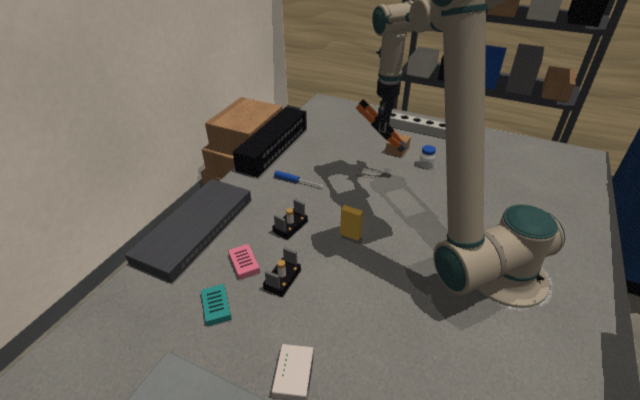

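The tongs pitched in the grip, tips up about 30° (side view, tongs at (380,125)), because the hinge end is heavier than the grip holds. I'll set them down flat again and regrip nearer the centre of mass.

>>> move_arm(
  series=[
    [[0, 0, -0.02, 0, 0, 0, 0.051], [0, 0, -0.025, 0, 0, 0, 0.051], [0, 0, -0.025, 0, 0, 0, 0.051], [0, 0, -0.025, 0, 0, 0, 0.051], [0, 0, -0.02, 0, 0, 0, 0.051], [0, 0, -0.01, 0, 0, 0, 0.051], [0, 0, -0.008, 0, 0, 0, 0.051], [0, 0, -0.008, 0, 0, 0, 0.051], [0, 0, -0.008, 0, 0, 0, 0.051], [0, 0, -0.008, 0, 0, 0, 0.051], [0, 0, -0.008, 0, 0, 0, 0.051], [0, 0, -0.008, 0, 0, 0, 0.051], [0, 0, -0.008, 0, 0, 0, 0.051], [0, 0, 0, 0, 0, 0, 0.051], [0, 0, 0, 0, 0, 0, 0.051]],
  ],
)

```text
clock: 16.97
position: [0.4873, -0.3266, 0.0163]
ee_rot: [-0.001, 0.999, 0.036, -0.0]
contact_force: [0.7, 0.4, -0.9]
width: 0.0508
```

```bash
python3 - <<'E'
from h import *
s,w=snap('wrist','w16');print(s['position'],s['width'],s['contact_force'],s['qpos'].round(3))
E
```

```text
[ 0.48734522 -0.3266341   0.01634255] 0.0507857114872775 [ 0.67157255  0.40952956 -0.91456378] [-0.71   0.5    1.777  0.002  0.865  0.788]
```

View pics/w16.png

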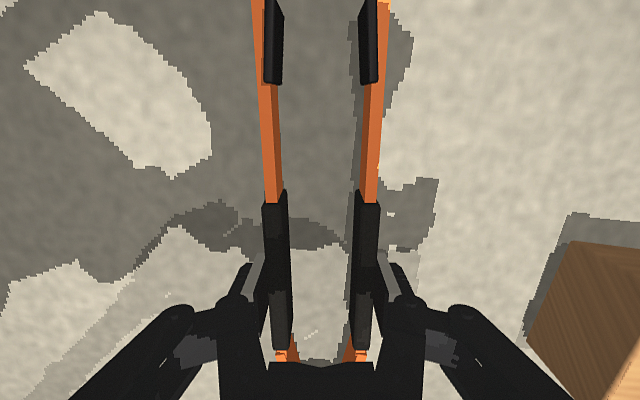

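>>> move_arm(
  series=[
    [[0, 0, 0, 0, 0, 0, 0.075], [0, 0, 0, 0, 0, 0, 0.075], [0, 0, 0, 0, 0, 0, 0.075], [0, 0, 0, 0, 0, 0, 0.075], [-0.009, -0.0007, 0, 0, 0, 0, 0.075], [-0.009, -0.0006, -0.002, 0, 0, 0, 0.075], [0, 0, 0, 0, 0, 0, 0.075], [0, 0, 0, 0, 0, 0, 0.055], [0, 0, 0, 0, 0, 0, 0.049], [0, 0, 0, 0, 0, 0, 0.049], [0, 0, 0, 0, 0, 0, 0.049], [0, 0, 0, 0, 0, 0, 0.049], [0, 0, 0, 0, 0, 0, 0.049]],
  ],
)

```text
clock: 18.1
position: [0.4699, -0.3282, 0.0154]
ee_rot: [-0.0, 0.999, 0.036, 0.0]
contact_force: [-0.3, 1.1, 5.2]
width: 0.0493
```

>>> move_arm(
  series=[
    [[0, 0, 0.003, 0, 0, 0, 0.049], [0, 0, 0.005, 0, 0, 0, 0.049], [0, 0, 0.008, 0, 0, 0, 0.049], [0, 0, 0.008, 0, 0, 0, 0.049], [0, 0, 0.008, 0, 0, 0, 0.049], [0, 0, 0.008, 0, 0, 0, 0.049], [0, 0, 0.005, 0, 0, 0, 0.049], [0, 0, 0.003, 0, 0, 0, 0.049], [0, 0, 0, 0, 0, 0, 0.049]],
  ],
)

```text
clock: 18.85
position: [0.47, -0.3285, 0.0638]
ee_rot: [0.0, 0.999, 0.036, 0.001]
contact_force: [-0.3, 0.5, -0.9]
width: 0.0492
```

```bash
python3 - <<'E'
from h import *
s,w=snap('wrist','w17');print(s['position'],s['width'],s['contact_force'],s['qpos'].round(3))
_,sd=snap('side','s17');crop(sd,320,90,440,190,6,'s17a')
E
```

```text
[ 0.47004128 -0.32852041  0.06383006] 0.04921598610736231 [-0.3168397   0.48209971 -0.86858434] [-0.732  0.426  1.762  0.002  0.952  0.765]
```

View pics/w17.png

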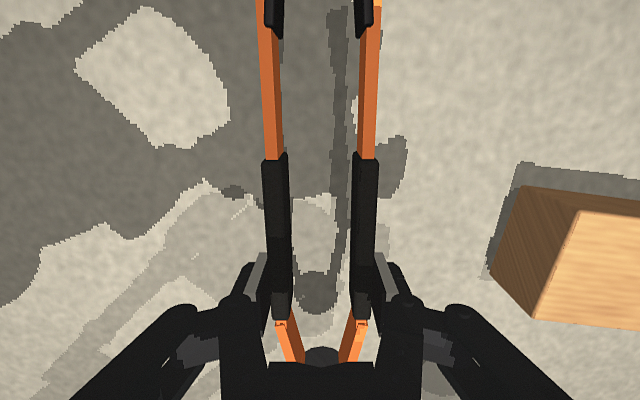

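View pics/s17a.png

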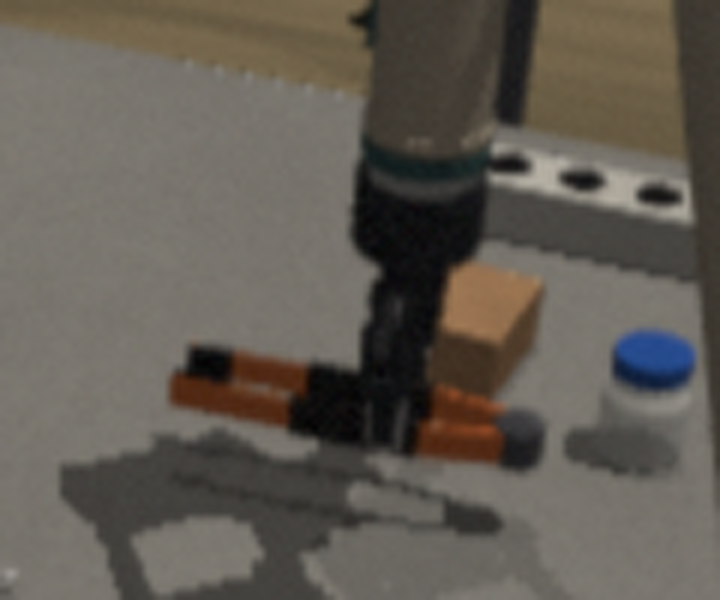

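Level now at side (375,165). Measuring the fuse from two views.

```bash
python3 - <<'E'
from h import *
t=manip.get_image('top');sd=manip.get_image('side')
def brass(im,box,area=True):
    x0,y0,x1,y1=box; h=cv2.cvtColor(im['color'],cv2.COLOR_RGB2HSV)[y0:y1,x0:x1]; m=cv2.inRange(h,(12,110,110),(28,255,255))
    n,l,st,c=cv2.connectedComponentsWithStats(m); i=1+np.argmax(st[1:,4]); return c[i]+[x0,y0],st[i]
a,sa=brass(t,(225,190,245,212)); b,sb=brass(sd,(270,250,295,280)); print(a,sa,b,sb)
print(at(t,a,.07)); print(tri(ray(t,a),ray(sd,b)))
for X in [(.563,.277,.07),(.563,.277,.026)]: print(proj(t,X),proj(sd,X))
# screws on block top z=.026
for p in [(200+139/5,170+129/5),(200+225/5,170+131/5),(200+134/5,170+197/5),(200+221/5,170+201/5)]: print(at(t,p,.026).round(4))
E
```

```text
[233.58536585 201.97560976] [ 5  9  8  7 41] [280.8 262.5] [ 7 10  8  6 40]
[0.5624987  0.27850354 0.07      ]
[0.56330018 0.27931141 0.06723507]
[np.float64(234.03485840247146), np.float64(201.84024052960766)] [np.float64(281.53187153608053), np.float64(261.26238817138153)]
[np.float64(236.20821624013064), np.float64(202.6019728032163)] [np.float64(282.5145595665985), np.float64(272.2588710977757)]
[0.5859 0.3071 0.026 ]
[0.5862 0.2473 0.026 ]
[0.5384 0.3088 0.026 ]
[0.5373 0.2482 0.026 ]
```

>>> move_arm(
  series=[
    [[0, 0.005, 0.01, 0, 0, 0, 0.049], [0, 0.01, 0.015, 0, 0, 0, 0.049], [0, 0.015, 0.018, 0, 0, 0, 0.049], [-0.003, 0.02, 0.02, 0, 0, 0, 0.049], [-0.006, 0.025, 0.02, 0, 0, 0, 0.049], [-0.007, 0.025, 0.02, 0, 0, 0, 0.049], [-0.008, 0.025, 0.015, 0, 0, 0, 0.049], [-0.008, 0.025, 0.012, 0, 0, -0.01, 0.049], [-0.008, 0.025, 0, 0, 0, -0.01, 0.049], [-0.008, 0.025, 0, 0, 0, -0.01, 0.049], [-0.008, 0.025, 0, 0, 0, -0.01, 0.049], [-0.008, 0.025, 0, 0, 0, -0.01, 0.049], [-0.008, 0.025, 0, 0, 0, -0.01, 0.049], [-0.008, 0.025, 0, 0, 0, -0.01, 0.049], [-0.008, 0.025, 0, 0, 0, -0.01, 0.049], [-0.008, 0.025, 0, 0, 0, -0.01, 0.049], [-0.008, 0.025, 0, 0, 0, -0.01, 0.049], [-0.008, 0.025, 0, 0, 0, -0.01, 0.049], [-0.008, 0.025, 0, 0, 0, -0.01, 0.049], [0, 0.025, 0, 0, 0, 0, 0.049]],
  ],
)

```text
clock: 20.72
position: [0.347, 0.123, 0.1931]
ee_rot: [-0.001, 1.0, -0.024, -0.0]
contact_force: [0.5, 0.0, -0.6]
width: 0.0489
```

>>> move_arm(
  series=[
    [[0, 0.025, 0, 0, 0, 0, 0.049], [0, 0.025, 0, 0, 0, 0, 0.049], [0, 0.025, 0, 0, 0, 0, 0.049], [0, 0.025, 0, 0, 0, 0, 0.049], [0, 0.025, 0, 0, 0, 0, 0.049], [0, 0.02, 0, 0, 0, 0, 0.049], [0, 0.015, 0, 0, 0, 0, 0.049], [0, 0.008, 0, 0, 0, 0, 0.049], [0, 0, 0, 0, 0, 0, 0.049], [0, 0, 0, 0, 0, 0, 0.049]],
  ],
)

```text
clock: 21.55
position: [0.3492, 0.2895, 0.1928]
ee_rot: [-0.0, 1.0, -0.023, 0.0]
contact_force: [0.2, 0.6, -1.0]
width: 0.0492
```

```bash
python3 - <<'E'
from h import *
s,w=snap('wrist','w18');print(s['position'],s['width'],s['contact_force'],s['qpos'].round(3))
q=s['ee_rot'];print(Ro.from_quat([q[1],q[2],q[3],q[0]]).as_matrix().round(3))
_,sd=snap('side','s18')
_,t=snap('top','t18');crop(t,200,170,340,270,5,'t18a')
E
```

```text
[0.34919091 0.289473   0.19283997] 0.04923579874788098 [ 0.19743095  0.64756258 -0.99883024] [0.539 0.129 1.829 0.    1.183 2.156]
[[ 0.999 -0.047  0.   ]
 [-0.047 -0.999  0.   ]
 [ 0.    -0.    -1.   ]]
```

View pics/w18.png

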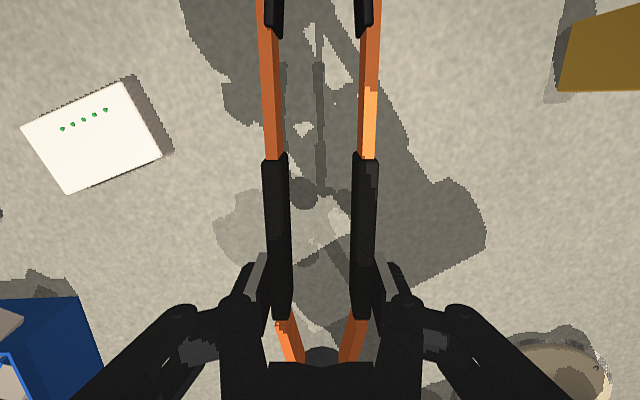

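View pics/s18.png

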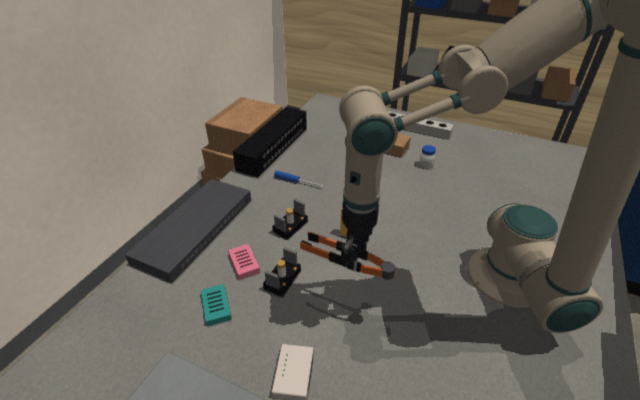

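View pics/t18a.png

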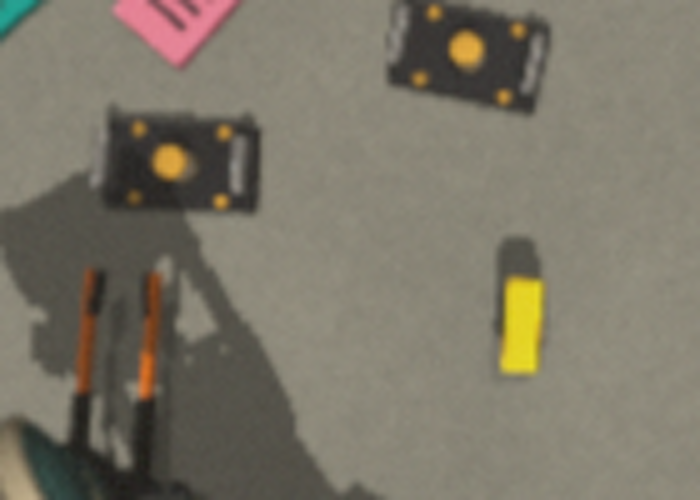

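```bash
python3 - <<'E'
from h import *
s=manip.get_state();w=manip.get_image('wrist');t=manip.get_image('top')
crop(w,240,0,400,120,5,'w19')
z=s['position'][2]+.0106
q=s['ee_rot'];R=Ro.from_quat([q[1],q[2],q[3],q[0]]).as_matrix()
for n,p in dict(slf=(276,157),srf=(364,157),slb=(282,318),srb=(361,318),plb=(272,36),prb=(363,36)).items():
    X=at(w,p,z,s); print(n,X.round(4),(R.T@(X-s['position'])).round(4))
for n,p in dict(tl=(200+92/5,170+268/5),tr=(200+153/5,170+272/5)).items(): print(n,at(t,p,z).round(4))
E
```

```text
slf [0.4112 0.3034 0.2034] [ 0.061  -0.0175 -0.0106]
srf [0.4094 0.2678 0.2034] [ 0.0609  0.0181 -0.0106]
slb [0.3318 0.3082 0.2034] [-0.0185 -0.0185 -0.0106]
srb [0.3299 0.2695 0.2034] [-0.0185  0.0203 -0.0106]
plb [0.4546 0.3006 0.2034] [ 0.1045 -0.0168 -0.0106]
prb [0.453  0.2681 0.2034] [ 0.1045  0.0157 -0.0106]
tl [0.4867 0.2996 0.2034]
tr [0.4853 0.2618 0.2034]
```

View pics/w19.png

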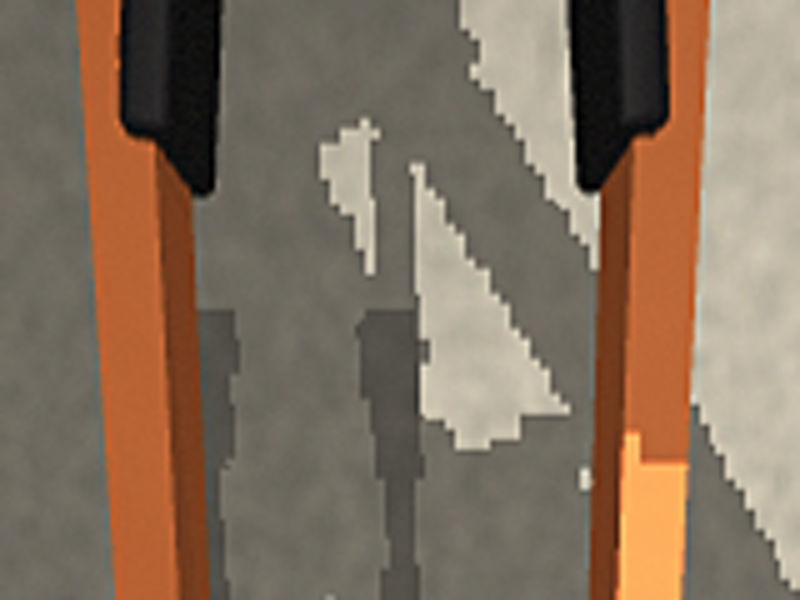

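The tongs are level in the grip: the sleeves span 79.5 mm and the pad centre is 123 mm ahead of the TCP. The fuse is at (0.5625, 0.278). Lowering in front of the holder's open side.

>>> move_arm(
  series=[
    [[0, 0, -0.01, 0, 0, 0, 0.049], [0, 0, -0.018, 0, 0, 0, 0.049], [0, 0, -0.02, 0, 0, 0, 0.049], [0, 0, -0.02, 0, 0, 0, 0.049], [0, 0, -0.02, 0, 0, 0, 0.049], [0, 0, -0.02, 0, 0, 0, 0.049], [0, 0, -0.016, 0, 0, 0, 0.049], [0, 0, -0.01, 0, 0, 0, 0.049], [0, 0, -0.004, 0, 0, 0, 0.049], [0.01, -0.0005, 0, 0, 0, 0, 0.049], [0.01, -0.0005, 0, 0, 0, 0, 0.049], [0.007, -0.0003, 0, 0, 0, 0, 0.049], [0, 0, 0, 0, 0, 0, 0.049], [0, 0, 0, 0, 0, 0, 0.049]],
  ],
)

```text
clock: 22.97
position: [0.378, 0.2888, 0.0555]
ee_rot: [-0.001, 1.0, -0.024, 0.001]
contact_force: [-0.6, -0.2, -2.0]
width: 0.0491
```

```bash
python3 - <<'E'
from h import *
s,w=snap('wrist','w20');print(s['position'],s['width'],s['contact_force'])
_,sd=snap('side','s20');crop(sd,240,210,360,310,6,'s20a')
_,t=snap('top','t20');crop(t,200,180,280,250,9,'t20a')
E
```

```text
[0.37798338 0.28876264 0.05548698] 0.049080464094208825 [-0.64530169 -0.24547072 -1.96939609]
```

View pics/w20.png

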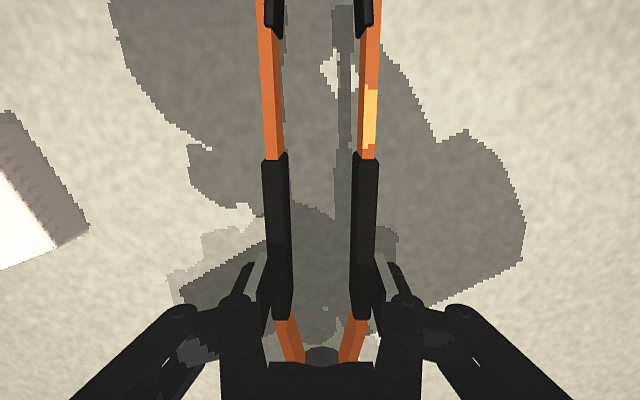

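View pics/s20a.png

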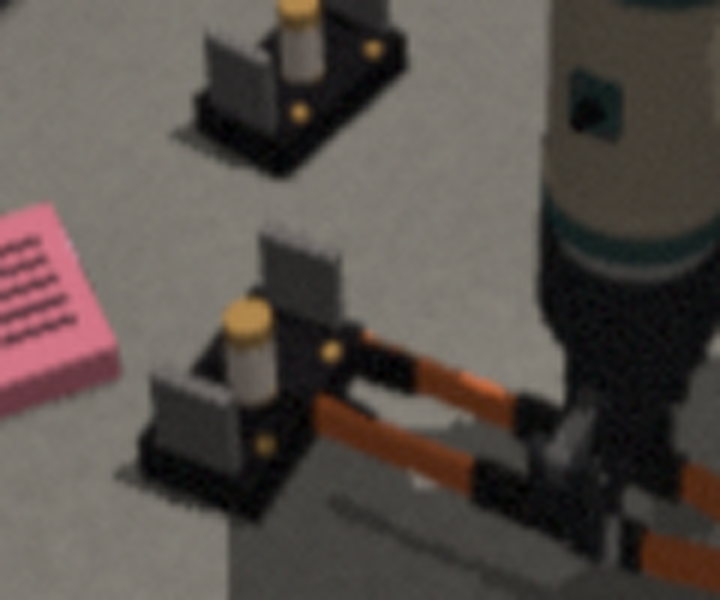

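View pics/t20a.png

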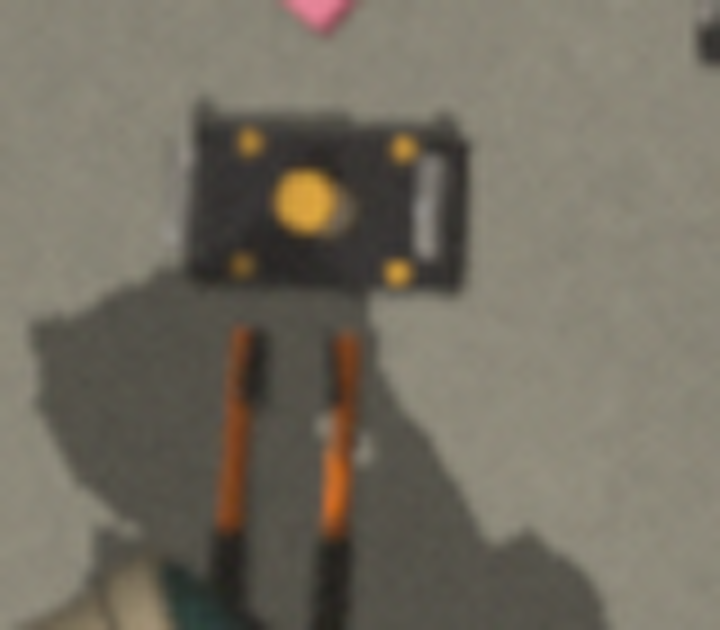

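```bash
python3 - <<'E'
from h import *
sd=manip.get_image('side')
for x,y in [(.516,.3094),(.5135,.2544),(.514,.305)]:
  for z in (.02,.03,.04,.05,.06,.07): print(x,y,z,np.round([(a-b)*6 for a,b in zip(proj(sd,(x,y,z)),(240,210))],0))
E
```

```text
0.516 0.3094 0.02 [313. 468.]
0.516 0.3094 0.03 [312. 454.]
0.516 0.3094 0.04 [311. 439.]
0.516 0.3094 0.05 [310. 424.]
0.516 0.3094 0.06 [309. 409.]
0.516 0.3094 0.07 [307. 393.]
0.5135 0.2544 0.02 [375. 383.]
0.5135 0.2544 0.03 [374. 369.]
0.5135 0.2544 0.04 [373. 354.]
0.5135 0.2544 0.05 [373. 339.]
0.5135 0.2544 0.06 [372. 324.]
0.5135 0.2544 0.07 [371. 308.]
0.514 0.305 0.02 [321. 463.]
0.514 0.305 0.03 [320. 448.]
0.514 0.305 0.04 [319. 433.]
0.514 0.305 0.05 [318. 418.]
0.514 0.305 0.06 [317. 403.]
0.514 0.305 0.07 [316. 388.]
```

>>> move_arm(
  series=[
    [[0.005, -0.0002, -0.002, 0, 0, 0, 0.049], [0.006, -0.0003, -0.002, 0, 0, 0, 0.049], [0.006, -0.0003, 0, 0, 0, 0, 0.049], [0.006, -0.0003, 0, 0, 0, 0, 0.049], [0.006, -0.0003, 0, 0, 0, 0, 0.049], [0.006, -0.0003, 0, 0, 0, 0, 0.049], [0, 0, 0, 0, 0, 0, 0.049], [0, 0, 0, 0, 0, 0, 0.049]],
  ],
)

```text
clock: 23.83
position: [0.4121, 0.2868, 0.0508]
ee_rot: [-0.001, 1.0, -0.024, 0.0]
contact_force: [-1.1, 0.2, -0.0]
width: 0.0492
```

```bash
python3 - <<'E'
from h import *
s,w=snap('wrist','w21');print(s['position'],s['width'],s['contact_force'])
_,sd=snap('side','s21');crop(sd,240,210,360,310,6,'s21a')
_,t=snap('top','t21');crop(t,200,180,280,250,9,'t21a')
E
```

```text
[0.41210833 0.28681815 0.05077217] 0.04916290584950482 [-1.12821436  0.20114481 -0.04110526]
```

View pics/s21a.png

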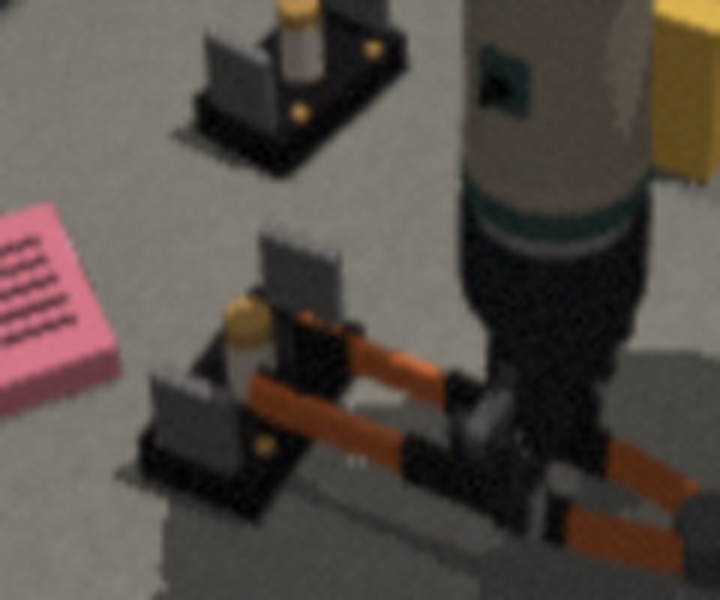

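View pics/t21a.png

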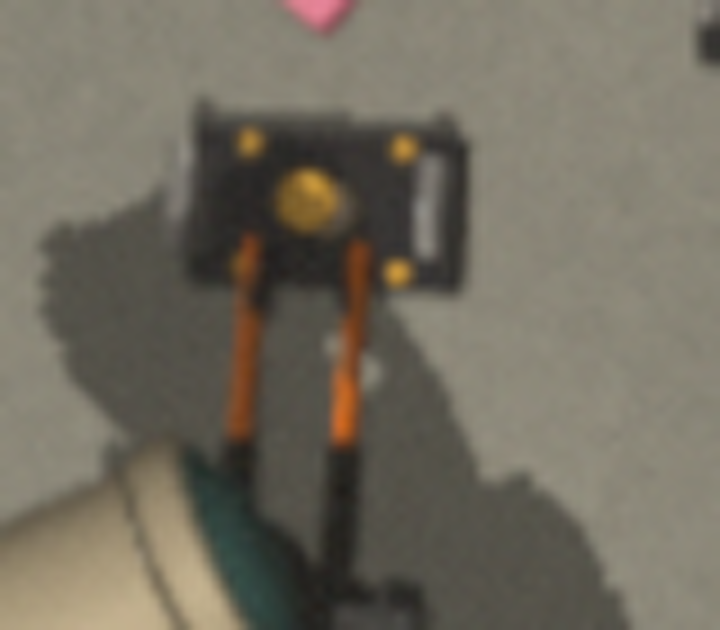

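View pics/w21.png

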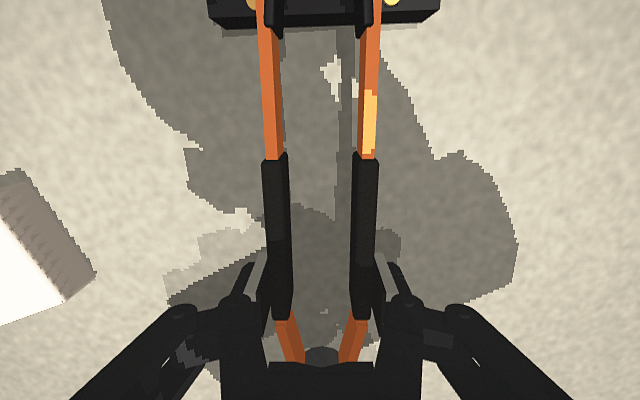

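Aligned: tip mid in the top view is about (233.8,207) and the fuse is at (234.2,202.5). Advancing the last 28 mm.

>>> move_arm(
  series=[
    [[0.006, -0.0003, 0, 0, 0, 0, 0.049], [0.006, -0.0003, 0, 0, 0, 0, 0.049], [0.006, -0.0003, 0, 0, 0, 0, 0.049], [0.006, -0.0003, 0, 0, 0, 0, 0.049], [0.004, -0.0001, 0, 0, 0, 0, 0.049], [0, 0, 0, 0, 0, 0, 0.049], [0, 0, 0, 0, 0, 0, 0.049]],
  ],
)

```text
clock: 24.57
position: [0.4399, 0.2855, 0.0507]
ee_rot: [-0.001, 1.0, -0.024, 0.0]
contact_force: [0.0, -0.6, -0.9]
width: 0.0491
```

```bash
python3 - <<'E'
from h import *
s=manip.get_state();print(s['position'],s['width'],s['contact_force'])
_,sd=snap('side','s22');crop(sd,240,210,360,310,6,'s22a')
_,t=snap('top','t22');crop(t,200,180,280,250,9,'t22a')
E
```

```text
[0.43987749 0.28546668 0.05070531] 0.049088262314595496 [ 0.02141035 -0.60933058 -0.92358034]
```

View pics/s22a.png

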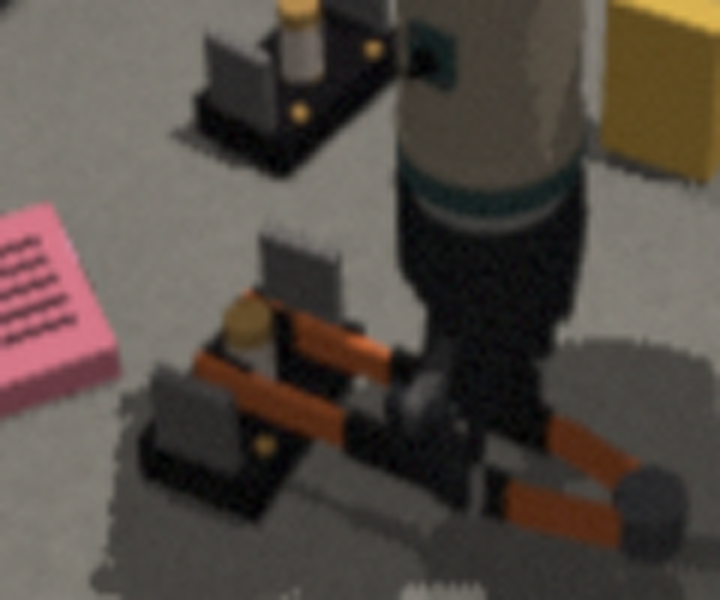

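View pics/t22a.png

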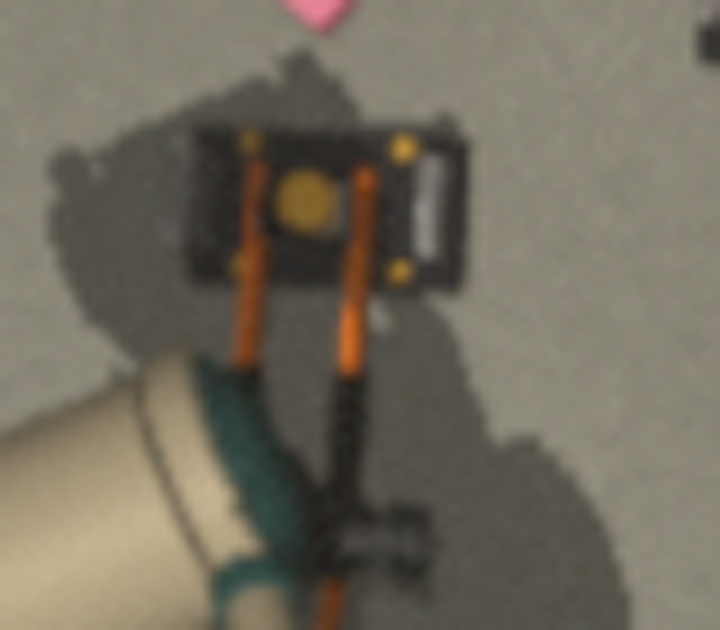

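>>> move_arm(
  series=[
    [[0, 0, 0, 0, 0, 0, 0.047], [0, 0, 0, 0, 0, 0, 0.045], [0, 0, 0, 0, 0, 0, 0.043], [0, 0, 0, 0, 0, 0, 0.041], [0, 0, 0, 0, 0, 0, 0.038], [0, 0, 0, 0, 0, 0, 0.035], [0, 0, 0, 0, 0, 0, 0.03], [0, 0, 0, 0, 0, 0, 0.03], [0, 0, 0, 0, 0, 0, 0.03]],
  ],
  newtons=22,
)

```text
clock: 25.42
position: [0.4395, 0.2855, 0.0508]
ee_rot: [-0.001, 1.0, -0.024, 0.0]
contact_force: [-1.0, 0.5, -1.0]
width: 0.0462
```

```bash
python3 - <<'E'
from h import *
s=manip.get_state();print(s['position'],s['width'],s['contact_force'],s['moment'])
_,sd=snap('side','s23');crop(sd,240,210,360,310,6,'s23a')
_,t=snap('top','t23');crop(t,200,180,280,250,9,'t23a')
E
```

```text
[0.439471   0.28549805 0.05079577] 0.04623878054985116 [-1.01519547  0.46865514 -1.02896814] [-0.08449899  0.17084388 -0.03210888]
```

View pics/s23a.png

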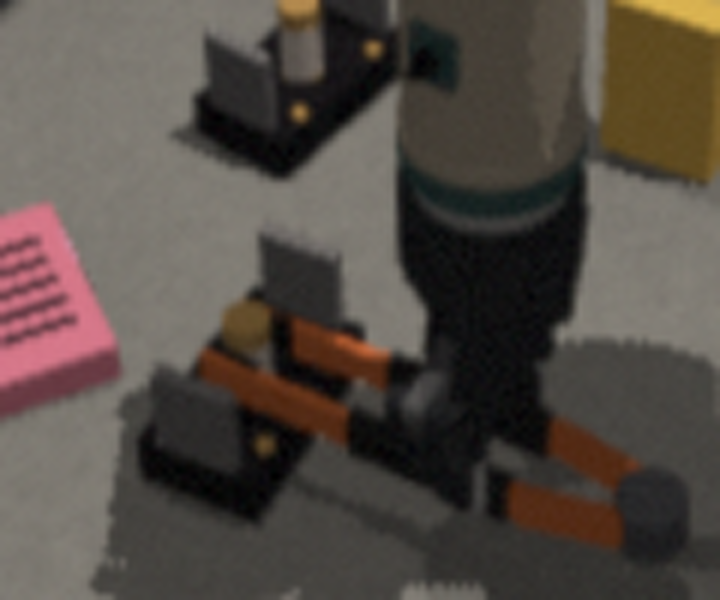

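View pics/t23a.png

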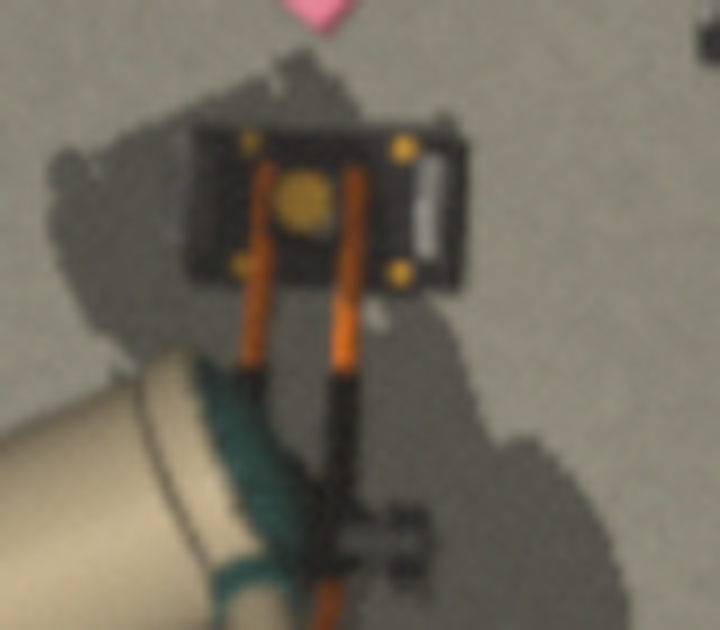

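Width is 46.2 mm, as expected when closed on the fuse, and the top view shows both pads against it. Lifting slowly.

>>> move_arm(
  series=[
    [[0, 0, 0, 0, 0, 0, 0.03], [0, 0, 0, 0, 0, 0, 0.03], [0, 0, 0.002, 0, 0, 0, 0.03], [0, 0, 0.003, 0, 0, 0, 0.03], [0, 0, 0.004, 0, 0, 0, 0.03], [0, 0, 0.004, 0, 0, 0, 0.03], [0, 0, 0.004, 0, 0, 0, 0.03], [0, 0, 0.005, 0, 0, 0, 0.03], [0, 0, 0.005, 0, 0, 0, 0.03], [0, 0, 0.005, 0, 0, 0, 0.03], [0, 0, 0.003, 0, 0, 0, 0.03], [0, 0, 0, 0, 0, 0, 0.03]],
  ],
  newtons=25,
)

```text
clock: 26.52
position: [0.4402, 0.2859, 0.0868]
ee_rot: [-0.001, 1.0, -0.024, 0.001]
contact_force: [0.0, -0.0, -2.0]
width: 0.046
```

```bash
python3 - <<'E'
from h import *
s=manip.get_state();print(s['position'],s['width'],s['contact_force'],s['moment'])
_,sd=snap('side','s24');crop(sd,240,190,370,300,6,'s24a')
E
```

```text
[0.4402179  0.28585603 0.0867993 ] 0.04600778068872733 [ 0.02406871 -0.03034335 -1.9968104 ] [ 0.04001209  0.0750899  -0.01967766]
```

View pics/s24a.png

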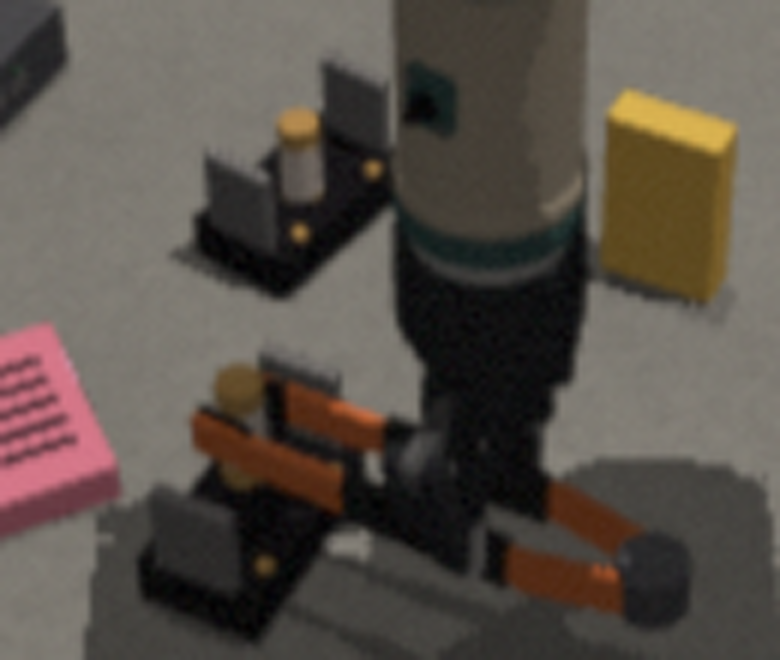

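The fuse is out and held: both brass ends show, at side (279,255) and (279,269). Lifting higher.

>>> move_arm(
  series=[
    [[0, 0, 0.005, 0, 0, 0, 0.03], [0, 0, 0.008, 0, 0, 0, 0.03], [0, 0, 0.01, 0, 0, 0, 0.03], [0, 0, 0.012, 0, 0, 0, 0.03], [0, 0, 0.012, 0, 0, 0, 0.03], [0, 0, 0.012, 0, 0, 0, 0.03], [0, 0, 0.012, 0, 0, 0, 0.03], [0, 0, 0.012, 0, 0, 0, 0.03], [0, 0, 0.012, 0, 0, 0, 0.03], [0, 0, 0.012, 0, 0, 0, 0.03], [0, 0, 0.012, 0, 0, 0, 0.03], [0, 0, 0.012, 0, 0, 0, 0.03], [0, 0, 0.012, 0, 0, 0, 0.03], [0, 0, 0.012, 0, 0, 0, 0.03], [0, 0, 0.01, 0, 0, 0, 0.03], [0, 0, 0.008, 0, 0, 0, 0.03], [0, 0, 0.004, 0, 0, 0, 0.03], [0, 0, 0, 0, 0, 0, 0.03], [0, 0, 0, 0, 0, 0, 0.03], [0, 0, 0, 0, 0, 0, 0.03]],
  ],
)

```text
clock: 28.23
position: [0.4392, 0.2854, 0.2621]
ee_rot: [-0.0, 1.0, -0.024, -0.0]
contact_force: [0.3, -0.4, -1.3]
width: 0.046
```

```bash
python3 - <<'E'
from h import *
s=manip.get_state();print(s['position'],s['width'],s['contact_force'],s['moment'])
_,sd=snap('side','s25');crop(sd,220,150,390,290,4.5,'s25a')
_,t=snap('top','t25')
X=s['position']+np.array([.123,-.0075,-.01]); 
for z in (-.029,.029): print(proj(sd,X+[0,0,z]),X+[0,0,z])
E
```

```text
[0.43923586 0.28536493 0.26212555] 0.04604272314026069 [ 0.31972707 -0.41206616 -1.29612506] [-0.00258171  0.06546447 -0.07027509]
[np.float64(277.79470857472563), np.float64(218.6826923880678)] [0.56223586 0.27786493 0.22312555]
[np.float64(276.15092680848585), np.float64(200.26045882694055)] [0.56223586 0.27786493 0.28112555]
```

View pics/s25a.png

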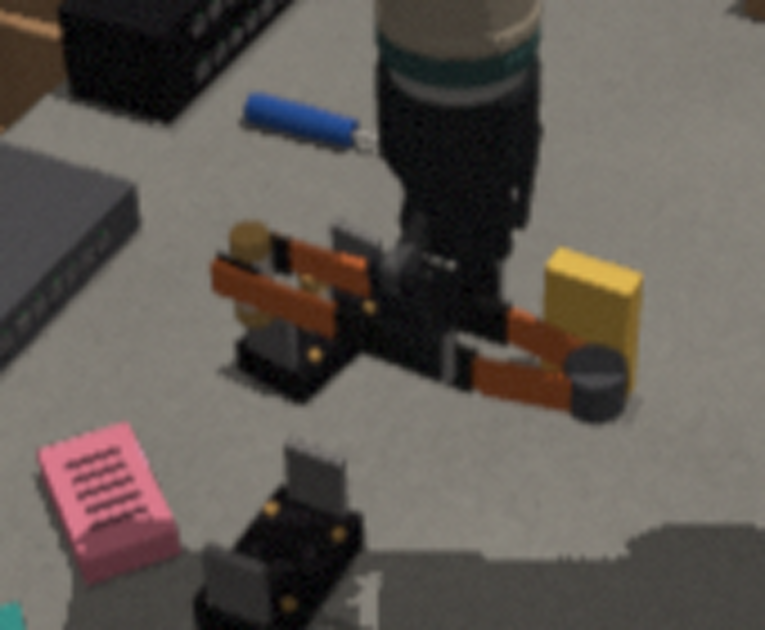

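View pics/t25.png

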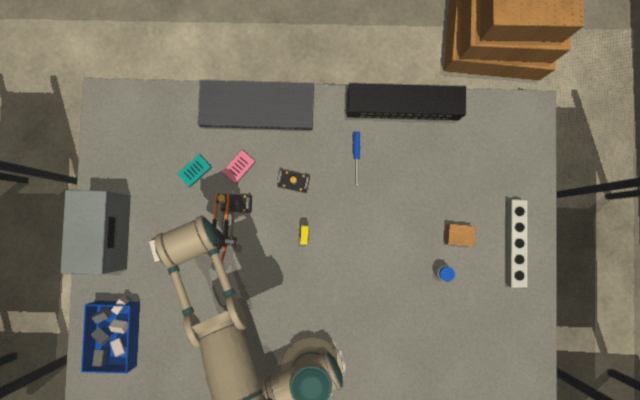

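The fuse is in the tongs at side (275,212), matching a height of 0.22–0.28 m. The holder's socket is empty, the guard stands at top (304,235), and fuse 2 is in place at top (293,180). Nothing is slipping, so I'm handing in.

```bash
python3 -c "
from rig import manip
print(manip.sign_off()); s=manip.get_state(); print(s['clock'],s['width'],s['position'])"
```

```text
the job is handed in; nothing more can be done
None
the job is handed in; nothing more can be done
```

I took the yellow guard off and stood it upright on its short narrow edge. Then I gripped the orange tongs, closed them on the fuse that was under the guard, drew it straight out and handed in at about 28 s of the 61 s allowed, still holding it up.

**Last checks before handing in**
- **Fuse:** it is held between the tong pads with its lower end about 22 cm above the bench. That height comes from the arm pose; the side view agrees.
- **Grip:** the opening held steady at 46.0 mm through the lift, which fits tongs closed on a fuse.
- **Everything else:** the guard is standing free and the other fuse is still in its holder. The rest of the objects look unmoved in the top and side views, except the adapter, which the arm partly hides in the top view.

**What went wrong on the way**
- **Tongs tipped:** on the first lift the tongs tipped about 30°, tips up, in the light grip. I set them back on the bench, gripped them about 20 mm nearer the hinge and lifted again, and they stayed level.
- **Disagreement:** the wrist and top cameras differed by about 2 mm on the sideways position of the tips. I used the average, and the close-up views showed the tongs centred on the fuse.

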